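# Load the table steamer and ready the dishes

## Task

Get the steamer ready for dinner: lift its cover off by the knob and stand it upright in the middle of the bamboo board, then hang every basket waiting in front of it in the steamer beside the two already hanging, facing the same way, with one of them in the gap between those two and without unhooking, lifting or shoving them along. Stack the white dishes flat and square into one pile, and leave the salt, the pepper and the timer where they are.

Things in the scene. Friction and masses are not known exactly. Their poses are not given: they have to be found in the camera images.
- steamer: table steamer, fixed on the hob: white housing 112 (x) x 220 (y) mm, top at z = 25 mm; dial on its front (-x). Origin: centre of its underside. Baskets hang on the front side of its hanging plate, their x along its x; a hung basket's origin lies at about x = -5, z = 34 mm. Room for five at 36 mm pitch: free gaps centred at y = -72, 0 and +72, the two hung ones near y = -36 and +36 mm.
- plate_top (a point): middle of the rounded top edge of the steamer's upright steel hanging plate, which stands lengthwise along the steamer's y (184 mm long, 6 mm thick); 93 mm above the steamer's underside, at its x = +20.5 mm
- cover: deep rectangular aluminium cover, open below, 90 (x) x 198 (y) x 118 mm high, walls 3 mm, 0.25 kg, loose; stands on the housing over the hung baskets, whose tabs reach 133 mm above the hob, so raise it 120 mm before moving it sideways. Origin: centre of its open lower edge.
- cover_knob (a point): centre of the black round knob on the cover, 136 mm above the cover's origin: knob 24 mm across, from 126 to 146 mm, on a 14 mm stem 8 mm high
- board: bamboo serving board, fixed, 130 (x) x 186 (y) x 9 mm, flat on the worktop; origin: centre of its underside
- basket_1: steel hook basket (0.08 kg). Origin: centre of the box's underside, z up. Box 44 (x) x 26 (y) x 42 mm high; its +x wall rises to the bridge of the hook, see hung_1 for the hook. Black grip tab on the bridge, 10 (x) x 20 (y) mm, centred at x = +1 mm, z = 62 to 98 mm: pinch it across x from above. Stands loose before the steamer at the start; 2 or 3 of the 3 are present.
- basket_2: steel hook basket (0.08 kg). Origin: centre of the box's underside, z up. Box 44 (x) x 26 (y) x 42 mm high; its +x wall rises to the bridge of the hook, see hung_1 for the hook. Black grip tab on the bridge, 10 (x) x 20 (y) mm, centred at x = +1 mm, z = 62 to 98 mm: pinch it across x from above. Stands loose before the steamer at the start; 2 or 3 of the 3 are present.
- basket_3: steel hook basket (0.08 kg). Origin: centre of the box's underside, z up. Box 44 (x) x 26 (y) x 42 mm high; its +x wall rises to the bridge of the hook, see hung_1 for the hook. Black grip tab on the bridge, 10 (x) x 20 (y) mm, centred at x = +1 mm, z = 62 to 98 mm: pinch it across x from above. Stands loose before the steamer at the start; 2 or 3 of the 3 are present.
- hung_1: basket like the waiting ones, already hanging, loose, under the cover; leave it. Hook of all baskets: a bridge (underside z = 58, top 62 mm, 20 mm wide) from x = -5 to +36 mm ends in a downturned lip (x = 33 to 36, down to z = 44 mm); the slot between back wall and lip is x = 22 to 33 mm.
- hung_2: the other basket already hanging under the cover, same shape; leave it hanging
- dish_1: small flat white ceramic serving dish, a solid rectangular slab 50 (x) x 64 (y) x 10 mm with rounded edges, 0.1 kg, lying flat; all dishes alike. Origin: centre of its underside, z up. Grasp it across its 50 mm width (or its 64 mm length).
- dish_2: small flat white ceramic serving dish, a solid rectangular slab 50 (x) x 64 (y) x 10 mm with rounded edges, 0.1 kg, lying flat; all dishes alike. Origin: centre of its underside, z up. Grasp it across its 50 mm width (or its 64 mm length).
- dish_3: small flat white ceramic serving dish, a solid rectangular slab 50 (x) x 64 (y) x 10 mm with rounded edges, 0.1 kg, lying flat; all dishes alike. Origin: centre of its underside, z up. Grasp it across its 50 mm width (or its 64 mm length).
- salt: salt shaker, 44 mm across, 90 mm high, origin under its centre; leave alone
- pepper: dark wooden pepper mill, 58 mm across, 160 mm high, origin under its centre; leave alone
- timer: red and white egg timer, 54 mm across, 52 mm high, origin under its centre; leave alone
There are look-alikes about, which are no part of the job. Leave any yellow look-alike of the dish_2 alone.

How it is judged:
By the outcome, as a careful person would: the job done as asked, in the order asked, and still so for the second after the job is handed in, with the robot touching nothing.
Of basket_1, basket_2, basket_3 only 2 to 3 are there at a start; the rules pass over those that are not, and their reading is None.
At some moment in a run one of dish_1, dish_2 may be knocked a few centimetres aside while the robot is not near it.
It also fails if it takes over 210 s, if anything falls off the work surface, if the arm or the gripper's body presses on something with over 40 N, if the wrist force passes 120 N, or if a joint passes its speed limit or range.

## Robot

A 7-joint arm with a two-finger parallel gripper is mounted at the origin on a cart in front of the work surface, level with it; the furniture and walls round the work are solid. World frame = base frame: x ahead of the robot, y to its left, z up, the work surface at z = 0. Lengths are in m, angles in rad, forces in N, time in s.
With the tool pointing down it reaches from about 0.425 to 0.925 m from the base axis. Payload 6.8 kg.
Tool frame: the origin (TCP) lies on the centre line of the jaws, within the pads' length; the fingertips stand 25 mm ahead of it and the grasp point (between the pads) lies 6 mm ahead of it; z points along the fingers, y is the line along which they close (so a half turn about z gives the same grasp; the last joint's range is limited). The gripper opens to 85 mm and grips with 20 to 120 N. Pads are 22 mm wide; open, the fingers measure 114 mm over their backs; the gripper's body (76 mm by 85 mm) begins 54 mm behind the grasp point. The pads swing forward as they close: fully open they stand 13 mm farther back than shut.
Start: joints at [-1.351, 0.477, 0.022, 1.555, -0.011, 1.109, -0.083], TCP at [0.217, 0.639, 0.256] pointing down, gripper open.
Joint ranges: [-2.96, 2.96], [-0.34, 2.1], [-1.41, 1.46], [0.24, 2.44], [-1.37, 4.51], [0.17, 1.92], [-2.96, 2.96]. Speed limits (rad/s): [2.39, 2.39, 3.14, 3.14, 3.14, 3.14, 3.14].

## Interface

Orientations are given as a rotation vector (axis times angle).
In Python, from bench import telemetry, grab_frame, job gives the robot as it stands.
- The arm moves only by the tool apply_moves, never from a script. Its argument "rows" is a list of rows, each a list of 2 entries, a list of its own where there are three numbers: the shift along the tool's x, y, z each as a share of 250 mm, from -1 to 1, then the turn, a rotation vector about the tool's x, y, z each as a share of pi rad, from -1 to 1. A call has 1 to 10 rows; each row is the pose to reach, as a shift and turn from the pose commanded when the call began, along the tool's axes at that moment, turning the shorter way round; what a row does not reach only later rows make up. A row lasts 1/8 s, in which the tool goes at most 62.5 mm and 10.7 degrees, less where a joint would pass 70% of its speed; a pose out of reach is approached as far as the arm can. A call with a number of a shift or a turn outside -1 to 1 is refused whole. A call with a gripper value outside its range is refused whole. "jaw" is the gripper's target within -1 to 1 (fully open at 1, half-way at 0, shut at -1), set as the call begins (left out, the last holds). The fingers move at their own pace and stop on an object; "newtons" is the grip in N (left out, the last holds). Time passes only in rows, so rows that repeat a pose let the fingers close. It gives the time, the measured TCP pose, the force, the opening and the grip force at its end, in the units of the state.
- telemetry.get_obs(): the state, without advancing time (a new reading comes with each control period).
- grab_frame(name): name is "side" or "top"; returns a dict with "frame" (384x512x3 uint8, red, green, blue), "vertical_fov" (degrees; the focal length in pixels is half the picture's height over the tangent of half this angle, whatever the lens; pixels are square), "cx", "cy" (the principal point, pixels), "origin" and "attitude" of the camera in the world. Camera axes: x right, y up, looking along -z (the intrinsics and any distortion apply to the point x, -y, -z); pixel columns grow to the right and rows downward; lengths in m; the calibration is good to about 2 mm. A picture is of the moment at which its call begins. There is no depth.
- job.hand_in(): hands the job in; it is judged then, once.
The state is a dict: "clock": time; "joints": joint angles; "qvel": joint speeds; "tau": joint torques, N m; "tcp_pos": TCP position; "orientation": TCP orientation; "contact_force": force on the tool from outside, world axes, zero at the start; "moment": the same for the moment, N m; "grip_width": finger opening in m; "gripper_force": force on a finger pad.
Only numpy, scipy, OpenCV 4.12 (cv2) and the standard library are available. Lean on these libraries where they do the work, as an engineer would, in place of code of your own. Each camera call takes 0.05 s, during which the arm holds its last target. There are 200 camera calls.

## Working session

There is one attempt and no reset: what is moved stays moved. The work goes in short steps, Python scripts to look and compute and a tool call to move; the robot and the scene stay as the last step left them, time stands still between calls to the robot, and variables do not carry over. Pictures are saved under pics/ and viewed, at most 14 in all, crops included, and the job is handed in when it is done.

Besides the shell and the picture viewer there is one more tool, called after "Emit:" by a JSON object that holds its "op" and its "data", one argument or row to a line. apply_moves: Moves the arm, as the interface text tells. Its arguments: {"type":"object","properties":{"rows":{"type":"array"},"jaw":{"type":"number"},"newtons":{"type":"number"}},"required":["rows"]}

```bash
ls; mkdir -p pics
cat > h.py <<'E'
import numpy as np, cv2
from scipy.spatial.transform import Rotation as R
from bench import telemetry, grab_frame, job
def snap(n,f):
    g=grab_frame(n); cv2.imwrite(f'pics/{f}.png',cv2.cvtColor(g['frame'],cv2.COLOR_RGB2BGR)); 
    np.save(f'pics/{f}.npy',{k:v for k,v in g.items()},allow_pickle=True); return g
E
python3 - <<'E'
from h import *
for n in('side','top'):
    g=snap(n,n+'0'); print({k:v for k,v in g.items() if k!='frame'})
o=telemetry.get_obs(); print(o)
E
```

```text
pics
{'vertical_fov': 46.993556361727784, 'cx': 255.8362782282042, 'cy': 192.64905511804335, 'origin': array([-0.15628941,  0.96805313,  1.05734388]), 'attitude': array([ 0.35633131, -0.94145102, -2.28087356])}
{'vertical_fov': 55.639437165739736, 'cx': 254.3704320804206, 'cy': 193.08964590486727, 'origin': array([0.28851692, 0.25220867, 1.13737933]), 'attitude': array([ 0.1419808 , -0.11853083, -1.58741892])}
{'clock': 0.1, 'joints': array([-1.35110968,  0.47773809,  0.02234524,  1.55632542, -0.01152702,
        1.10928666, -0.08313416]), 'qvel': array([-0.00111318, -0.00184237,  0.0002234 , -0.00344202, -0.00164289,
       -0.00010897,  0.00103677]), 'tau': array([ 4.02025500e-03, -5.97756529e+01,  1.61346808e+00, -2.81952631e+01,
        1.28492620e-02,  5.06685217e-03,  2.19750984e-05]), 'tcp_pos': array([0.21716226, 0.63860886, 0.25542056]), 'orientation': array([-5.12599753e-01, -3.09931691e+00,  2.54568517e-03]), 'contact_force': array([ 0.52220224, -0.23370734,  0.20692481]), 'moment': array([-0.00519233, -0.02364335,  0.01611381]), 'gripper_force': 0.0, 'grip_width': 0.08534921357789237}
```

View pictures.

View pics/top0.png

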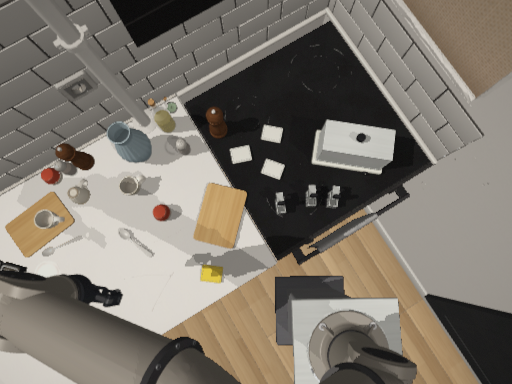

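View pics/side0.png

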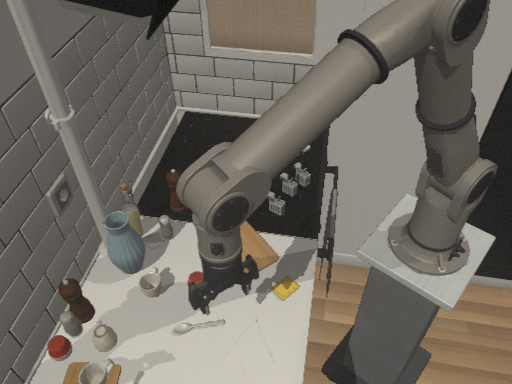

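```bash
cat >> h.py <<'E'
def cam(g):
    f=192/np.tan(np.radians(g['vertical_fov'])/2); return f,R.from_rotvec(g['attitude']).as_matrix(),np.array(g['origin'])
def pix(g,uv,z):  # pixel -> world point on plane z
    f,M,o=cam(g); uv=np.atleast_2d(np.array(uv,float)); 
    d=np.c_[(uv[:,0]-g['cx'])/f,-(uv[:,1]-g['cy'])/f,-np.ones(len(uv))]@M.T
    return o+d*((z-o[2])/d[:,2])[:,None]
def proj(g,P):
    f,M,o=cam(g); c=(np.atleast_2d(P)-o)@M
    return np.c_[g['cx']+f*c[:,0]/-c[:,2], g['cy']-f*c[:,1]/-c[:,2]]
def load(n): return np.load(f'pics/{n}.npy',allow_pickle=True).item()
def crop(g,x0,y0,x1,y1,s,name):
    im=cv2.cvtColor(g['frame'],cv2.COLOR_RGB2BGR)[y0:y1,x0:x1]
    cv2.imwrite(f'pics/{name}.png',cv2.resize(im,None,fx=s,fy=s,interpolation=cv2.INTER_CUBIC))
E
python3 - <<'E'
from h import *
g=load('top0'); crop(g,190,90,410,260,3.5,'c1')
np.set_printoptions(precision=4,suppress=True)
print(pix(g,[[361,137]],.16),pix(g,[[220,215]],.009),pix(g,[[272,134],[240,154],[272,169]],.01),pix(g,[[280,200],[312,190],[333,192]],.09))
print(proj(g,[[0,0,0],[.1,0,0],[0,.1,0]]))
E
```

```text
[[ 0.6034 -0.0344  0.16  ]] [[0.4102 0.3757 0.009 ]] [[0.6689 0.2066 0.01  ]
 [0.6047 0.3108 0.01  ]
 [0.5532 0.2098 0.01  ]] [[0.4415 0.1921 0.09  ]
 [0.469  0.098  0.09  ]
 [0.4617 0.0373 0.09  ]]
[[348.3078 351.4702]
 [346.24   316.071 ]
 [314.2677 352.013 ]]
```

View pics/c1.png

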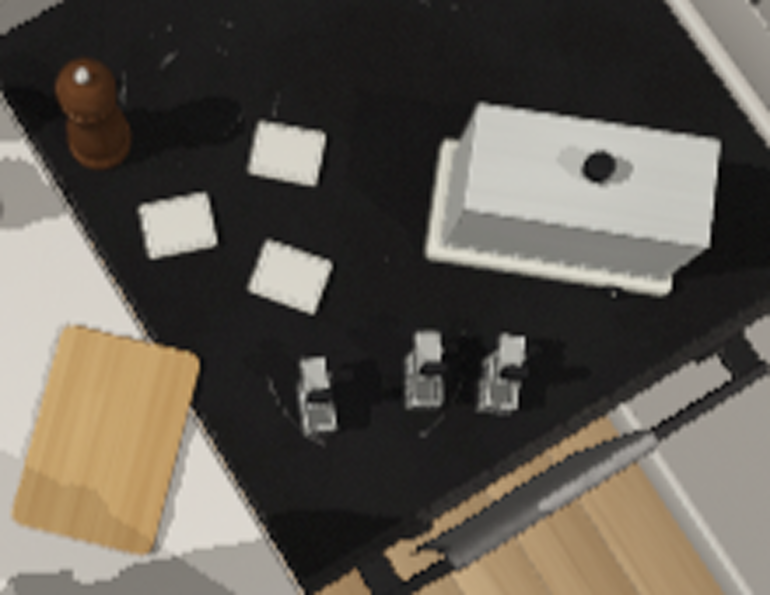

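Run:
```python
from h import *
np.set_printoptions(precision=4,suppress=True)
g=load('top0'); crop(g,262,170,362,225,7.5,'c2')
c=lambda L:(np.array(L,float)+.5)/3.5-.5+[190,90]
def rect(L,z):
    P=pix(g,c(L),z)[:,:2]; m=P.mean(0)
    e=[P[(i+1)%4]-P[i] for i in range(4)]
    print(np.r_[m],'lens',[round(np.hypot(*v),4) for v in e],'ang',[round(np.degrees(np.arctan2(v[1],v[0]))%90,1) for v in e])
rect([(481,103),(720,140),(708,247),(465,208)],.143)
rect([(68,325),(200,355),(152,553),(13,520)],.009)
rect([(256,120),(327,132),(318,187),(248,173)],.01)
rect([(139,207),(206,193),(217,246),(151,259)],.01)
rect([(270,240),(332,264),(314,313),(249,286)],.01)
print('knob',pix(g,c([(600,167)]),.171))
P=pix(g,c([(428,257),(670,293),(443,140)]),.025);print(P)
```

```text
[ 0.6021 -0.0335] lens [np.float64(0.1947), np.float64(0.0904), np.float64(0.1953), np.float64(0.09)] ang [np.float64(79.2), np.float64(79.2), np.float64(79.1), np.float64(78.8)]
[0.4117 0.3738] lens [np.float64(0.1228), np.float64(0.181), np.float64(0.1264), np.float64(0.1809)] ang [np.float64(75.8), np.float64(75.6), np.float64(75.7), np.float64(74.5)]
[0.6712 0.2075] lens [np.float64(0.0667), np.float64(0.0535), np.float64(0.0656), np.float64(0.0516)] ang [np.float64(78.5), np.float64(79.3), np.float64(76.9), np.float64(80.5)]
[0.6038 0.3089] lens [np.float64(0.0628), np.float64(0.0512), np.float64(0.0613), np.float64(0.0504)] ang [np.float64(10.8), np.float64(10.4), np.float64(10.1), np.float64(12.1)]
[0.5551 0.207 ] lens [np.float64(0.0606), np.float64(0.0484), np.float64(0.0638), np.float64(0.047)] ang [np.float64(66.9), np.float64(68.5), np.float64(65.6), np.float64(64.7)]
knob [[ 0.5989 -0.0313  0.171 ]]
[[ 0.5658  0.0848  0.025 ]
 [ 0.5279 -0.1282  0.025 ]
 [ 0.6748  0.0662  0.025 ]]
```

View pics/c2.png

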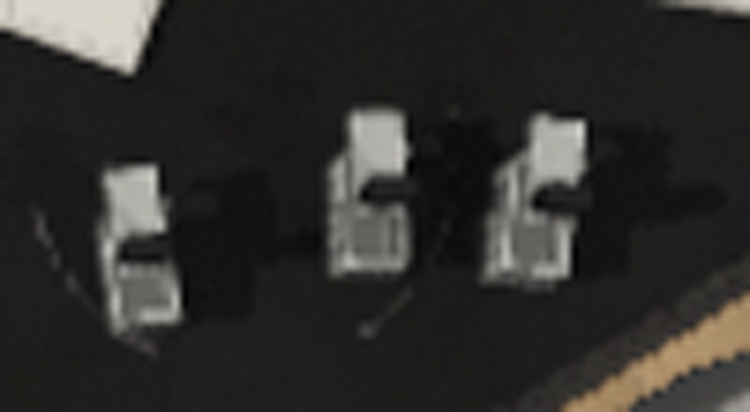

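```bash
cat >> h.py <<'E'
np.set_printoptions(precision=4,suppress=True)
def plan(*wps):
    """wps: (x,y,z,yawdeg of tool y axis). prints shift/turn entries relative to the current pose"""
    o=telemetry.get_obs(); T=R.from_rotvec(o['orientation']); p=o['tcp_pos']
    ty=T.as_matrix()[:,1]; print('t',o['clock'],'tcp',p,'yaw',np.degrees(np.arctan2(ty[1],ty[0])).round(2),'tilt',T.as_matrix()[:2,2],'F',o['contact_force'],'grip',o['grip_width'],o['gripper_force'],'q7',o['joints'][6])
    for x,y,z,a in wps:
        best=None
        for k in(0,180):
            b=np.radians(a+k); Y=np.array([np.cos(b),np.sin(b),0]); Z=np.array([0,0,-1.]); 
            r=(T.inv()*R.from_matrix(np.c_[np.cross(Y,Z),Y,Z])).as_rotvec()
            if best is None or np.linalg.norm(r)<np.linalg.norm(best): best=r
        print([(T.inv().apply([x-p[0],y-p[1],z-p[2]])/.25).round(4).tolist(),(best/np.pi).round(4).tolist()])
E
python3 - <<'E'
from h import *
from scipy.optimize import least_squares
g=load('top0')
c=lambda L:(np.array(L,float)+.5)/7.5-.5+[262,170]
M=np.array([[36,10,62],[36,-10,62],[-22,-13,42],[1.5,0,93]])/1e3
for n,L,x0 in(('A',[(100,168),(157,164),(182,322),(145,247)],(.44,.19)),('B',[(350,110),(405,108),(407,270),(388,190)],(.47,.1)),('C',[(535,115),(587,122),(572,278),(563,200)],(.46,.04))):
    def w(p): 
        return M@R.from_euler('z',p[2]).as_matrix().T+[p[0],p[1],0]
    s=least_squares(lambda p:(proj(g,w(p))-c(L)).ravel(),[*x0,-.1])
    tab=R.from_euler('z',s.x[2]).apply([.001,0,0])[:2]+s.x[:2]
    print(n,s.x[:2],np.degrees(s.x[2]),'tab',tab,'res px',s.fun.round(2))
print(proj(g,[.2885,.252,0]))
plan((.45,.35,.26,-10.5),(.601,-.033,.26,-10.5))
E
```

```text
A [0.4332 0.1894] 5.881039443878523 tab [0.4342 0.1895] res px [ 0.67  0.74 -0.3   0.45 -0.47 -0.85  0.1  -0.33]
B [0.4539 0.0945] -1.7414437759194987 tab [0.4549 0.0945] res px [ 0.32  0.47 -0.33  0.79 -0.27 -0.75  0.26 -0.49]
C [0.4491 0.0262] -8.38685184767945 tab [0.4501 0.0261] res px [-0.03  0.57 -0.28  0.45 -0.42 -0.29  0.7  -0.7 ]
[[260.5323 253.7802]]
t 0.1 tcp [0.2172 0.6386 0.2554] yaw 71.22 tilt [-0.0004 -0.0016] F [ 0.5222 -0.2337  0.2069] grip 0.08534921357789237 0.0 q7 -0.08313416420289757
[[-1.2535, -0.7931, -0.0169], [-0.0004, 0.0004, 0.454]]
[[-2.3186, -2.0491, -0.0148], [-0.0004, 0.0004, 0.454]]
```

Emit:
{"op": "apply_moves", "data": {
  "rows": [
    [[-1,-0.8,0],[0,0,0.227]],
    [[-1,-0.8,0],[0,0,0.227]],
    [[-1,-0.8,0],[0,0,0.227]],
    [[-1,-0.8,0],[0,0,0.227]],
    [[-1,-0.8,0],[0,0,0.227]],
    [[-1,-0.8,0],[0,0,0.227]],
    [[-1,-0.8,0],[0,0,0.227]],
    [[-1,-0.8,0],[0,0,0.227]]
  ],
  "jaw": 0.2
}}

```text
clock: 1.1
tcp_pos: [0.3884, 0.3709, 0.2561]
orientation: [-1.558, -2.727, -0.0]
contact_force: [-0.1, -0.2, -0.4]
grip_width: 0.0513
gripper_force: 0.0
```

```bash
python3 -c "
from h import *
plan((.601,-.033,.26,-10.5))"
```

```text
t 1.1 tcp [0.3884 0.3709 0.2561] yaw 30.52 tilt [-0.0006  0.0003] F [-0.1152 -0.1751 -0.4032] grip 0.05133992954024179 0.0 q7 -0.2706831004352511
[[-1.8235, -0.088, -0.0166], [-0.0002, -0.0001, 0.2279]]
```

Emit:
{"op": "apply_moves", "data": {
  "rows": [
    [[-0.92,-0.044,-0.01],[0,0,0.228]],
    [[-0.92,-0.044,-0.01],[0,0,0.228]],
    [[-0.92,-0.044,-0.01],[0,0,0.228]],
    [[-0.92,-0.044,-0.01],[0,0,0.228]],
    [[-0.92,-0.044,-0.01],[0,0,0.228]],
    [[-0.92,-0.044,-0.01],[0,0,0.228]],
    [[-0.92,-0.044,-0.01],[0,0,0.228]]
  ]
}}

```text
clock: 1.98
tcp_pos: [0.4956, 0.1675, 0.2586]
orientation: [-2.414, -2.01, 0.0]
contact_force: [0.2, 0.7, 1.1]
grip_width: 0.051
gripper_force: 0.0
```

```bash
python3 -c "
from h import *
plan((.601,-.033,.26,-10.5))"
```

```text
t 1.975 tcp [0.4956 0.1675 0.2586] yaw -10.42 tilt [-0.0006  0.0003] F [0.1979 0.6811 1.0629] grip 0.05096963663576881 0.0 q7 -0.4886776992328825
[[-0.7124, 0.5596, -0.0062], [-0.0002, -0.0001, 0.0004]]
```

Emit:
{"op": "apply_moves", "data": {
  "rows": [
    [[-0.712,0.56,0],[0,0,0]],
    [[-0.712,0.56,0],[0,0,0]],
    [[-0.712,0.56,0],[0,0,0]],
    [[-0.712,0.56,0],[0,0,0]],
    [[-0.712,0.56,0],[0,0,0]],
    [[-0.712,0.56,0],[0,0,0]]
  ]
}}

```text
clock: 2.72
tcp_pos: [0.6007, -0.0335, 0.2583]
orientation: [-2.415, -2.007, 0.0]
contact_force: [1.0, -0.5, 0.1]
grip_width: 0.0509
gripper_force: 0.0
```

Run:
```python
from h import *
g=snap('side','s1'); 
k=proj(g,[.601,-.033,.161])[0]; print(k)
x,y=int(k[0]),int(k[1]); crop(g,max(0,x-65),max(0,y-50),x+65,y+90,4,'c3')
plan((.601,-.033,.172,-10.5))
```

```text
[279.2732 119.2625]
t 2.775 tcp [ 0.6006 -0.0331  0.2584] yaw -10.48 tilt [-0.0009  0.0012] F [-0.3034 -0.4578  0.5561] grip 0.051077282301338886 0.0 q7 -0.008235869672025801
[[0.0003, 0.0018, 0.3456], [-0.0004, -0.0003, 0.0001]]
```

View pics/c3.png

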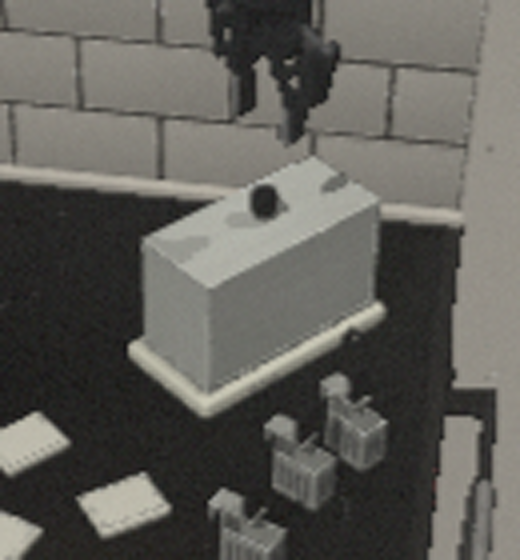

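The side crop shows the knob at about (280, 119), where I predicted it, below the fingers; going down to grip it.

Emit:
{"op": "apply_moves", "data": {
  "rows": [
    [[0,0,0.15],[0,0,0]],
    [[0,0,0.25],[0,0,0]],
    [[0,0,0.34],[0,0,0]],
    [[0,0,0.345],[0,0,0]],
    [[0,0,0.345],[0,0,0]]
  ]
}}

```text
clock: 3.4
tcp_pos: [0.6013, -0.0345, 0.1733]
orientation: [2.417, 2.007, 0.001]
contact_force: [-0.2, 0.2, -0.3]
grip_width: 0.0513
gripper_force: 0.0
```

Emit:
{"op": "apply_moves", "data": {
  "rows": [
    [[0,0,0],[0,0,0]],
    [[0,0,0],[0,0,0]],
    [[0,0,0],[0,0,0]],
    [[0,0,0],[0,0,0]],
    [[0,0,0],[0,0,0]],
    [[0,0,0],[0,0,0]]
  ],
  "jaw": -1,
  "newtons": 50
}}

```text
clock: 4.15
tcp_pos: [0.602, -0.0355, 0.1736]
orientation: [2.418, 2.004, 0.003]
contact_force: [0.9, 1.1, 6.5]
grip_width: 0.0221
gripper_force: 49.3
```

```bash
python3 -c "
from h import *
plan((.601,-.033,.31,-10.5))"
```

```text
t 4.15 tcp [ 0.602  -0.0355  0.1736] yaw -10.68 tilt [0.0025 0.0004] F [0.8608 1.1221 6.5473] grip 0.022072541634496123 49.26560819149017 q7 0.04854110196790089
[[0.0097, -0.0047, -0.5456], [0.0007, -0.0003, -0.001]]
```

Emit:
{"op": "apply_moves", "data": {
  "rows": [
    [[0,0,-0.05],[0,0,0]],
    [[0,0,-0.1],[0,0,0]],
    [[0,0,-0.2],[0,0,0]],
    [[0,0,-0.3],[0,0,0]],
    [[0,0,-0.4],[0,0,0]],
    [[0,0,-0.5],[0,0,0]],
    [[0,0,-0.55],[0,0,0]],
    [[0,0,-0.57],[0,0,0]],
    [[0,0,-0.57],[0,0,0]]
  ]
}}

```text
clock: 5.28
tcp_pos: [0.6006, -0.0356, 0.3146]
orientation: [-2.418, -2.005, 0.001]
contact_force: [0.5, -0.7, -2.9]
grip_width: 0.0222
gripper_force: 49.3
```

Run:
```python
from h import *
g=snap('side','s2'); crop(g,215,40,345,180,4,'c4')
g=snap('top','t2')
plan((.505,.17,.315,-12),(.412,.374,.315,-14.8))
```

```text
t 5.375 tcp [ 0.6004 -0.0355  0.3141] yaw -10.68 tilt [-0.0017 -0.0002] F [-0.2812 -0.4074 -2.2836] grip 0.022276219651649738 49.34327781200409 q7 -0.03683543906725162
[[0.7372, -0.5275, -0.0032], [-0.0005, 0.0002, 0.0073]]
[[1.4702, -1.0442, -0.0027], [-0.0005, 0.0002, 0.0229]]
```

View pics/c4.png

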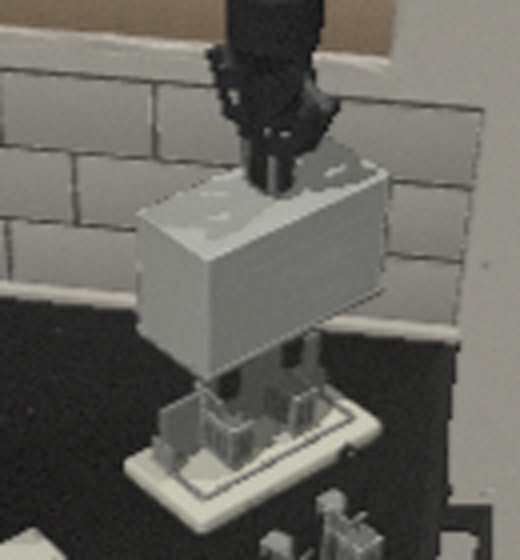

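The cover hangs level from the gripper, clear above the two hung baskets. Carrying it to the board.

Emit:
{"op": "apply_moves", "data": {
  "rows": [
    [[0.05,-0.04,0],[0,0,0]],
    [[0.15,-0.11,0],[0,0,0.005]],
    [[0.27,-0.195,0],[0,0,0.005]],
    [[0.4,-0.29,0],[0,0,0.01]],
    [[0.53,-0.38,0],[0,0,0.01]],
    [[0.66,-0.47,0],[0,0,0.01]],
    [[0.79,-0.56,0],[0,0,0.015]],
    [[0.9,-0.64,0],[0,0,0.02]],
    [[0.97,-0.69,0],[0,0,0.023]],
    [[0.97,-0.69,0],[0,0,0.023]]
  ]
}}

```text
clock: 6.62
tcp_pos: [0.4746, 0.2371, 0.3146]
orientation: [-2.484, -1.922, 0.001]
contact_force: [-0.4, -0.0, -2.6]
grip_width: 0.0222
gripper_force: 49.4
```

```bash
python3 -c "
from h import *
plan((.412,.374,.315,-14.8))"
```

```text
t 6.625 tcp [0.4746 0.2371 0.3146] yaw -14.54 tilt [-0.0012  0.0001] F [-0.4399 -0.0471 -2.6433] grip 0.022150151007454752 49.37395513057709 q7 -0.7336967362995122
[[0.4674, -0.3798, -0.0013], [-0.0004, 0.0001, 0.0014]]
```

Emit:
{"op": "apply_moves", "data": {
  "rows": [
    [[0.1,-0.08,0],[0,0,0]],
    [[0.22,-0.18,0],[0,0,0]],
    [[0.35,-0.28,0],[0,0,0]],
    [[0.44,-0.36,0],[0,0,0]],
    [[0.467,-0.38,0],[0,0,0]],
    [[0.467,-0.38,0],[0,0,0]],
    [[0.467,-0.38,0.15],[0,0,0]],
    [[0.467,-0.38,0.3],[0,0,0]],
    [[0.467,-0.38,0.45],[0,0,0]],
    [[0.467,-0.38,0.52],[0,0,0]]
  ]
}}

```text
clock: 7.88
tcp_pos: [0.4148, 0.3692, 0.1834]
orientation: [2.491, 1.912, -0.004]
contact_force: [-0.5, 0.1, -0.3]
grip_width: 0.0222
gripper_force: 49.3
```

Run:
```python
from h import *
plan((.412,.374,.1575,-14.8))
g=snap('side','s3'); crop(g,170,180,300,290,4.5,'c5')
```

```text
t 7.875 tcp [0.4148 0.3692 0.1834] yaw -14.98 tilt [-0.0013 -0.0029] F [-0.534   0.0714 -0.2584] grip 0.02223633122612325 49.28151547908783 q7 -0.9410922121276318
[[0.0158, -0.0156, 0.1034], [-0.0002, 0.001, -0.001]]
```

View pics/c5.png

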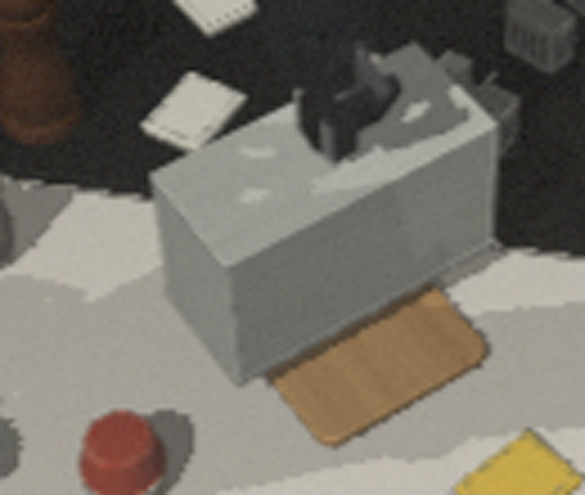

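The cover hangs upright over the board; checking the settled pose before setting it down.

Emit:
{"op": "apply_moves", "data": {
  "rows": [
    [[0,0,0],[0,0,0]],
    [[0,0,0],[0,0,0]],
    [[0,0,0],[0,0,0]],
    [[0,0,0],[0,0,0]]
  ]
}}

```text
clock: 8.43
tcp_pos: [0.4146, 0.3721, 0.1857]
orientation: [-2.489, -1.916, -0.002]
contact_force: [-0.6, 0.1, -1.7]
grip_width: 0.0222
gripper_force: 49.3
```

Run:
```python
from h import *
plan((.412,.374,.1575,-14.8))
g=load('s3'); c=lambda L:(np.array(L,float)+.5)/4.5-.5+[170,180]
T=pix(g,c([(152,175),(235,265),(497,125),(416,42)]),.1528); print(T,T.mean(0)); T=pix(g,c([(240,385),(495,240)]),.0348);print(T)
```

```text
t 8.425 tcp [0.4146 0.3721 0.1857] yaw -14.81 tilt [0.0007 0.001 ] F [-0.615   0.1225 -1.7114] grip 0.022226974457156726 49.27865445613861 q7 -0.9420108613281102
[[0.0047, -0.0121, 0.1129], [0.0001, -0.0004, -0.0001]]
[[0.4809 0.453  0.1528]
 [0.3938 0.4713 0.1528]
 [0.3463 0.2849 0.1528]
 [0.4321 0.2609 0.1528]] [0.4133 0.3675 0.1528]
[[0.3967 0.4742 0.0348]
 [0.3478 0.2791 0.0348]]
```

Emit:
{"op": "apply_moves", "data": {
  "rows": [
    [[0.01,-0.012,0.04],[0,0,0]],
    [[0.01,-0.012,0.08],[0,0,0]],
    [[0.01,-0.012,0.1],[0,0,0]],
    [[0.01,-0.012,0.11],[0,0,0]],
    [[0.01,-0.012,0.113],[0,0,0]],
    [[0.01,-0.012,0.115],[0,0,0]],
    [[0.01,-0.012,0.115],[0,0,0]]
  ]
}}

```text
clock: 9.3
tcp_pos: [0.412, 0.3745, 0.1577]
orientation: [-2.489, -1.915, 0.001]
contact_force: [-6.4, -5.3, 13.1]
grip_width: 0.0222
gripper_force: 50.9
```

Emit:
{"op": "apply_moves", "data": {
  "rows": [
    [[0,0,0],[0,0,0]],
    [[0,0,0],[0,0,0]],
    [[0,0,0],[0,0,0]],
    [[0,0,0],[0,0,0]],
    [[0,0,-0.1],[0,0,0]],
    [[0,0,-0.25],[0,0,0]],
    [[0,0,-0.4],[0,0,0]],
    [[0,0,-0.4],[0,0,0]]
  ],
  "jaw": 0.2
}}

```text
clock: 10.3
tcp_pos: [0.4136, 0.3762, 0.2593]
orientation: [-2.488, -1.915, -0.009]
contact_force: [-0.3, -0.4, -0.1]
grip_width: 0.0511
gripper_force: 0.0
```

Run:
```python
from h import *
plan((.455,.0945,.24,-2),(.45,.026,.24,-8.4))
g=snap('top','t3'); crop(g,190,90,410,260,3.6,'c6')
```

```text
t 10.3 tcp [0.4136 0.3762 0.2593] yaw -14.84 tilt [0.0037 0.0048] F [-0.3302 -0.4047 -0.0564] grip 0.05110232746922454 0.0 q7 -0.9860057720919257
[[-1.047, 0.4485, 0.0723], [0.0009, -0.0017, -0.0713]]
[[-1.317, 0.4993, 0.0709], [0.0008, -0.0017, -0.0358]]
```

View pics/c6.png

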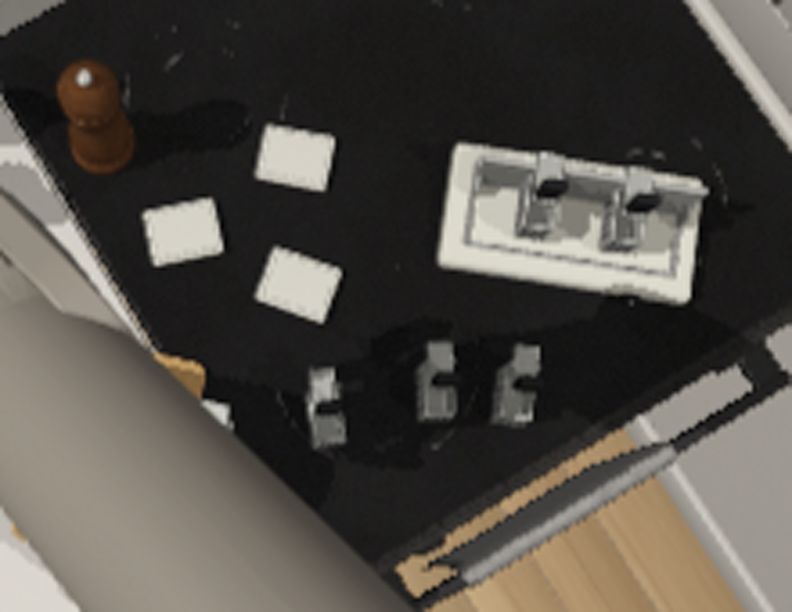

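Run:
```python
from h import *
from scipy.optimize import least_squares
g=load('t3'); c=lambda L:(np.array(L,float)+.5)/3.6-.5+[190,90]
M=np.array([[56,110,25],[-56,110,25],[-56,-110,25],[20.5,92,93],[20.5,-92,93]])/1e3
L=[(454,140),(436,268),(692,306),(477,158),(708,188)]
w=lambda p:M@R.from_euler('z',p[2]).as_matrix().T+[p[0],p[1],0]
s=least_squares(lambda p:(proj(g,w(p))-c(L)).ravel(),[.6,-.03,-.18]);print(s.x,np.degrees(s.x[2]),s.fun.round(2))
W=R.from_euler('z',s.x[2])
inv=lambda P:W.inv().apply(P-np.r_[s.x[:2],0])
print('hung bridge ends',inv(pix(g,c([(540,153),(566,157),(628,168),(655,172)]),.096)))
print('hung tabs',inv(pix(g,c([(553,187),(640,204)]),.128)))
for y in(0,.072,-.072):
    o=W.apply([-.006,y,0])[:2]+s.x[:2]; print(y,o, 'tab',W.apply([-.005,y,0])[:2]+s.x[:2])
# recheck with fresh edges: red box overlay not drawn
```

```text
[ 0.6015 -0.0304 -0.1738] -9.959602853105189 [-0.18  0.86  0.28 -0.86 -0.48 -1.1   1.33  0.3  -0.95  0.82]
hung bridge ends [[ 0.0317  0.0456  0.096 ]
 [ 0.0315  0.0241  0.096 ]
 [ 0.0296 -0.0272  0.096 ]
 [ 0.0295 -0.0495  0.096 ]]
hung tabs [[-0.0068  0.0376  0.128 ]
 [-0.0105 -0.032   0.128 ]]
0 [ 0.5956 -0.0294] tab [ 0.5966 -0.0296]
0.072 [0.608  0.0415] tab [0.609  0.0413]
-0.072 [ 0.5831 -0.1003] tab [ 0.5841 -0.1005]
```

Emit:
{"op": "apply_moves", "data": {
  "rows": [
    [[-0.2,0.09,0],[0,0,0]],
    [[-0.45,0.2,0.02],[0,0,-0.03]],
    [[-0.7,0.3,0.04],[0,0,-0.05]],
    [[-0.9,0.4,0.07],[0,0,-0.07]],
    [[-1,0.448,0.07],[0,0,-0.07]],
    [[-1,0.448,0.07],[0,0,-0.07]],
    [[-1,0.448,0.07],[0,0,-0.07]],
    [[-1,0.448,0.07],[0,0,-0.07]]
  ],
  "jaw": 0,
  "newtons": 30
}}

```text
clock: 11.35
tcp_pos: [0.4561, 0.1059, 0.2384]
orientation: [-2.261, -2.18, 0.001]
contact_force: [0.4, -0.3, -0.1]
grip_width: 0.043
gripper_force: 0.0
```

Run:
```python
from h import *
plan((.455,.0945,.15,-2),(.455,.0945,.092,-2))
g=snap('side','s4');k=proj(g,[.455,.0945,.09])[0].astype(int); print(k); crop(g,k[0]-50,k[1]-75,k[0]+70,k[1]+25,6,'c7')
```

```text
t 11.35 tcp [0.4561 0.1059 0.2384] yaw -2.09 tilt [-0.0006 -0.0002] F [ 0.4129 -0.3051 -0.0977] grip 0.04301122339721587 0.0 q7 -0.29286320399575827
[[-0.0458, -0.0027, 0.3537], [-0.0002, 0.0001, -0.0005]]
[[-0.0458, -0.0026, 0.5857], [-0.0002, 0.0001, -0.0005]]
[289 172]
```

View pics/c7.png

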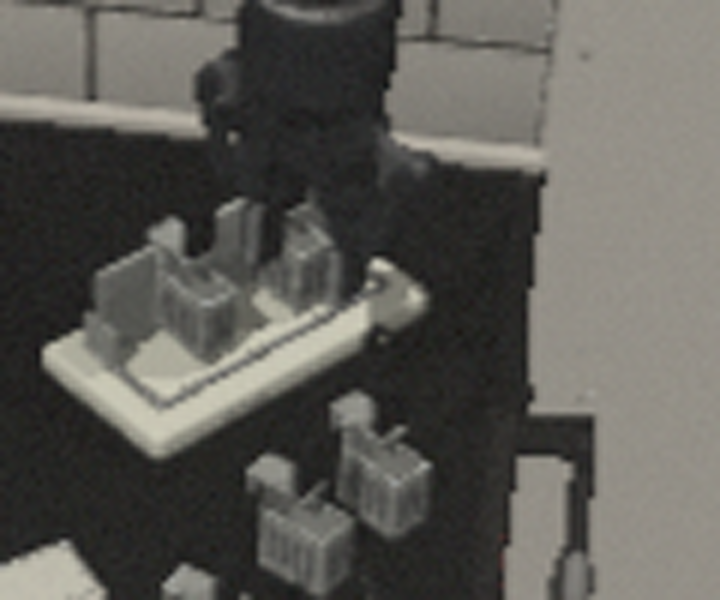

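Run:
```python
from h import *
g=load('s4'); x0,y0=289-50,172-75
M=np.array([[36,10,62],[36,-10,62],[-22,-13,42],[-22,13,42],[22,13,42],[-22,13,0],[-22,-13,0],[1,0,98]])/1e3
for n,p in(('B',(.4539,.0945,-.03)),('C',(.4491,.0262,-.146))):
    P=M@R.from_euler('z',p[2]).as_matrix().T+[p[0],p[1],0]
    print(n,((proj(g,P)-[x0,y0]+.5)*6-.5).round(0).tolist())
M2=np.array([[-56,110,25],[-56,-110,25],[20.5,92,93],[20.5,-92,93]])/1e3
print(((proj(g,M2@R.from_euler('z',-.176).as_matrix().T+[.6015,-.0304,0])-[x0,y0]+.5)*6-.5).round(0).tolist())
```

```text
B [[243.0, 471.0], [266.0, 453.0], [349.0, 524.0], [319.0, 549.0], [257.0, 512.0], [315.0, 602.0], [344.0, 578.0], [306.0, 442.0]]
C [[328.0, 408.0], [353.0, 392.0], [427.0, 467.0], [395.0, 488.0], [339.0, 449.0], [390.0, 542.0], [421.0, 521.0], [389.0, 382.0]]
[[155.0, 447.0], [428.0, 293.0], [95.0, 279.0], [328.0, 157.0]]
```

Emit:
{"op": "apply_moves", "data": {
  "rows": [
    [[-0.055,0,0.1],[0,0,0]],
    [[-0.055,0,0.3],[0,0,0]],
    [[-0.055,0,0.45],[0,0,0]],
    [[-0.055,0,0.55],[0,0,0]],
    [[-0.055,0,0.583],[0,0,0]],
    [[-0.055,0,0.583],[0,0,0]],
    [[-0.055,0,0.583],[0,0,0]]
  ]
}}

```text
clock: 12.28
tcp_pos: [0.4567, 0.0913, 0.094]
orientation: [2.263, 2.178, 0.003]
contact_force: [0.3, -0.1, 0.3]
grip_width: 0.0428
gripper_force: 0.0
```

Emit:
{"op": "apply_moves", "data": {
  "rows": [
    [[0,0,0],[0,0,0]],
    [[0,0,0],[0,0,0]],
    [[0,0,0],[0,0,0]],
    [[0,0,0],[0,0,0]],
    [[0,0,0],[0,0,0]],
    [[0,0,0],[0,0,0]]
  ],
  "jaw": -1
}}

```text
clock: 13.02
tcp_pos: [0.4562, 0.091, 0.0935]
orientation: [-2.264, -2.178, -0.001]
contact_force: [-1.3, 1.0, 6.4]
grip_width: 0.0096
gripper_force: 34.1
```

Run:
```python
from h import *
plan((.456,.092,.25,-2))
```

```text
t 13.025 tcp [0.4562 0.091  0.0935] yaw -2.23 tilt [0.0005 0.0006] F [-1.2834  0.9575  6.3912] grip 0.009587905666026028 34.11556899547577 q7 -0.07970849942227409
[[0.0042, -0.0007, -0.626], [0.0001, -0.0002, -0.0013]]
```

Emit:
{"op": "apply_moves", "data": {
  "rows": [
    [[0,0,-0.1],[0,0,0]],
    [[0,0,-0.3],[0,0,0]],
    [[0,0,-0.45],[0,0,0]],
    [[0,0,-0.6],[0,0,0]],
    [[0,0,-0.63],[0,0,0]],
    [[0,0,-0.63],[0,0,0]],
    [[0,0,-0.63],[0,0,0]]
  ]
}}

```text
clock: 13.9
tcp_pos: [0.455, 0.0907, 0.2492]
orientation: [-2.264, -2.177, 0.004]
contact_force: [-0.0, -0.5, -0.4]
grip_width: 0.0096
gripper_force: 33.1
```

Run:
```python
from h import *
g=snap('side','s5'); crop(g,240,85,340,175,6.5,'c8')
o=telemetry.get_obs();p=o['tcp_pos'];z=p[2]-.0935;print(p)
M=np.array([[36,10,62],[36,-10,62],[-22,-13,42],[-22,13,42],[22,13,42],[-22,13,0],[-22,-13,0],[1,0,98]])/1e3
P=(M-[.001,0,0])@R.from_euler('z',-2.2,degrees=True).as_matrix().T+[p[0],p[1],z]
print(((proj(g,P)-[240,85]+.5)*6.5-.5).round(0).tolist())
plan((.5966,-.0296,.25,-10.2))
```

```text
[0.4551 0.0906 0.2492]
[[271.0, 342.0], [299.0, 322.0], [395.0, 404.0], [360.0, 430.0], [288.0, 390.0], [355.0, 498.0], [390.0, 472.0], [346.0, 301.0]]
t 13.95 tcp [0.4551 0.0906 0.2492] yaw -2.22 tilt [-0.0023 -0.0013] F [ 0.0495  0.1073 -1.0156] grip 0.009541651384957639 33.10733914375305 q7 -0.2716733363746314
[[-0.4587, 0.5842, -0.0039], [-0.0007, 0.0005, 0.0443]]
```

View pics/c8.png

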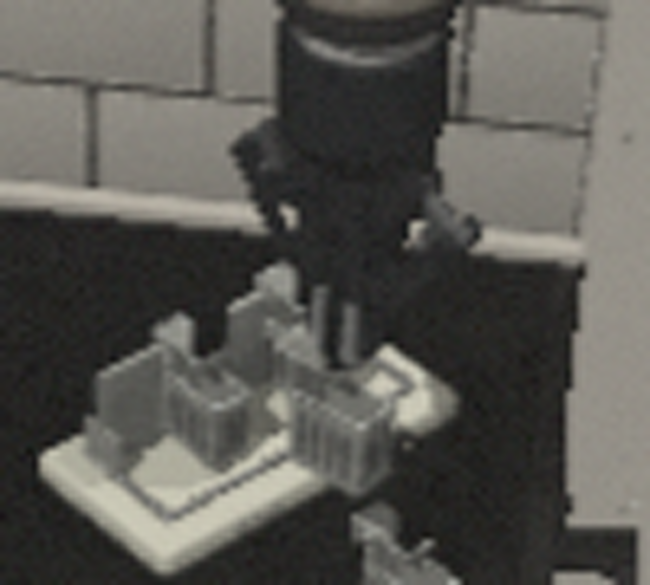

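Emit:
{"op": "apply_moves", "data": {
  "rows": [
    [[-0.1,0.13,0],[0,0,0.01]],
    [[-0.25,0.3,0],[0,0,0.02]],
    [[-0.37,0.46,0],[0,0,0.03]],
    [[-0.45,0.56,0],[0,0,0.04]],
    [[-0.463,0.584,0],[0,0,0.044]],
    [[-0.463,0.584,0],[0,0,0.044]],
    [[-0.463,0.584,0],[0,0,0.044]],
    [[-0.463,0.584,0],[0,0,0.044]]
  ]
}}

```text
clock: 14.95
tcp_pos: [0.5968, -0.0294, 0.2506]
orientation: [-2.407, -2.018, -0.0]
contact_force: [-0.6, 0.3, -0.9]
grip_width: 0.0096
gripper_force: 33.1
```

Run:
```python
from h import *
g=snap('side','s6');  crop(g,240,60,330,160,5.9,'c9')
h=snap('top','t6')
plan((.5964,-.0306,.153,-10.2),(.5964,-.0306,.128,-10.2))
```

```text
t 15.05 tcp [ 0.597  -0.0297  0.2507] yaw -10.08 tilt [0.0001 0.0006] F [ 0.1654 -0.2616 -0.9762] grip 0.009059555074020557 33.13961863517761 q7 0.018835280366654505
[[-0.004, -0.0019, 0.3909], [0.0, -0.0002, 0.0007]]
[[-0.0041, -0.0019, 0.4909], [0.0, -0.0002, 0.0007]]
```

View pics/c9.png

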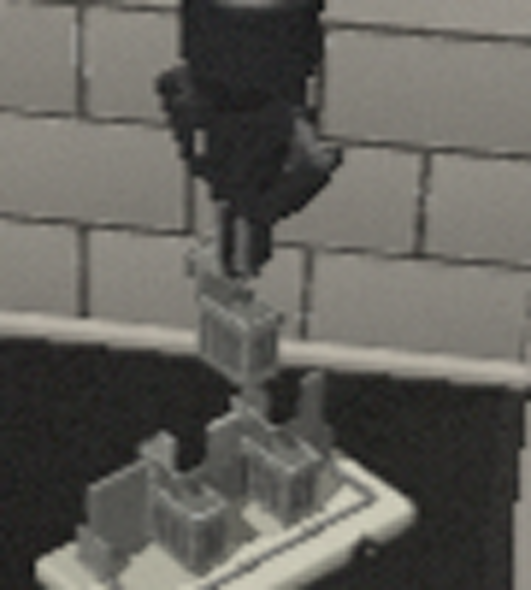

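The basket hangs over the middle gap, aligned with the two hung ones; lowering it between them.

Emit:
{"op": "apply_moves", "data": {
  "rows": [
    [[-0.004,-0.002,0.1],[0,0,0]],
    [[-0.004,-0.002,0.2],[0,0,0]],
    [[-0.004,-0.002,0.3],[0,0,0]],
    [[-0.004,-0.002,0.37],[0,0,0]],
    [[-0.004,-0.002,0.4],[0,0,0]],
    [[-0.004,-0.002,0.41],[0,0,0]],
    [[-0.004,-0.002,0.41],[0,0,0]]
  ]
}}

```text
clock: 15.92
tcp_pos: [0.5971, -0.0314, 0.1486]
orientation: [2.409, 2.016, 0.001]
contact_force: [-0.4, -0.9, -1.1]
grip_width: 0.0092
gripper_force: 33.1
```

Run:
```python
from h import *
plan((.5964,-.0306,.128,-10.2))
g=snap('top','t7');  crop(g,310,120,400,180,8,'c10')
```

```text
t 15.925 tcp [ 0.5971 -0.0314  0.1486] yaw -10.15 tilt [0.0009 0.0001] F [-0.3816 -0.911  -1.0599] grip 0.00923716234586816 33.133835792541504 q7 0.09494836149301183
[[0.0026, -0.0033, 0.0824], [0.0003, -0.0001, 0.0003]]
```

View pics/c10.png

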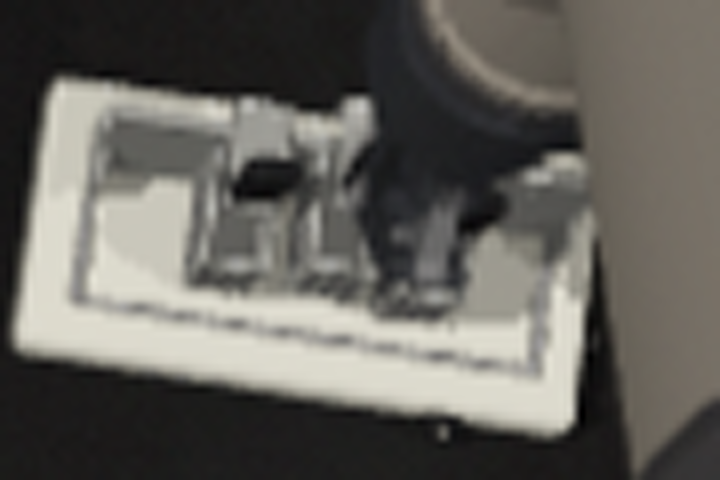

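The basket sits between the two hung ones with gaps either side; lowering it onto the plate.

Emit:
{"op": "apply_moves", "data": {
  "rows": [
    [[0.001,-0.003,0.02],[0,0,0]],
    [[0.001,-0.003,0.04],[0,0,0]],
    [[0.001,-0.003,0.055],[0,0,0]],
    [[0.001,-0.003,0.07],[0,0,0]],
    [[0.001,-0.003,0.078],[0,0,0]],
    [[0.001,-0.003,0.078],[0,0,0]]
  ]
}}

```text
clock: 16.73
tcp_pos: [0.5959, -0.031, 0.1286]
orientation: [-2.409, -2.016, -0.0]
contact_force: [-0.5, -0.4, 0.2]
grip_width: 0.0094
gripper_force: 33.2
```

Emit:
{"op": "apply_moves", "data": {
  "rows": [
    [[0,0,0.004],[0,0,0]],
    [[0,0,0.004],[0,0,0]]
  ]
}}

```text
clock: 16.98
tcp_pos: [0.596, -0.031, 0.1284]
orientation: [-2.409, -2.016, -0.001]
contact_force: [-5.2, 0.9, 8.1]
grip_width: 0.0093
gripper_force: 34.5
```

Emit:
{"op": "apply_moves", "data": {
  "rows": [
    [[0,0,0],[0,0,0]],
    [[0,0,0],[0,0,0]],
    [[0,0,0],[0,0,0]],
    [[0,0,-0.1],[0,0,0]],
    [[0,0,-0.25],[0,0,0]],
    [[0,0,-0.42],[0,0,0]],
    [[0,0,-0.42],[0,0,0]]
  ],
  "jaw": -0.3
}}

```text
clock: 17.85
tcp_pos: [0.598, -0.0314, 0.2358]
orientation: [2.407, 2.014, 0.008]
contact_force: [0.1, -0.0, -0.2]
grip_width: 0.0299
gripper_force: 0.0
```

Run:
```python
from h import *
plan((.451,.0245,.24,-8.4))
g=snap('side','s8');  crop(g,230,90,340,180,7,'c11')
```

```text
t 17.85 tcp [ 0.598  -0.0314  0.2358] yaw -10.16 tilt [0.0065 0.0006] F [ 0.1475 -0.0434 -0.1979] grip 0.02989885144422933 0.0 q7 0.03310691354737257
[[0.1165, -0.6183, -0.0203], [0.002, -0.0005, -0.0098]]
```

View pics/c11.png

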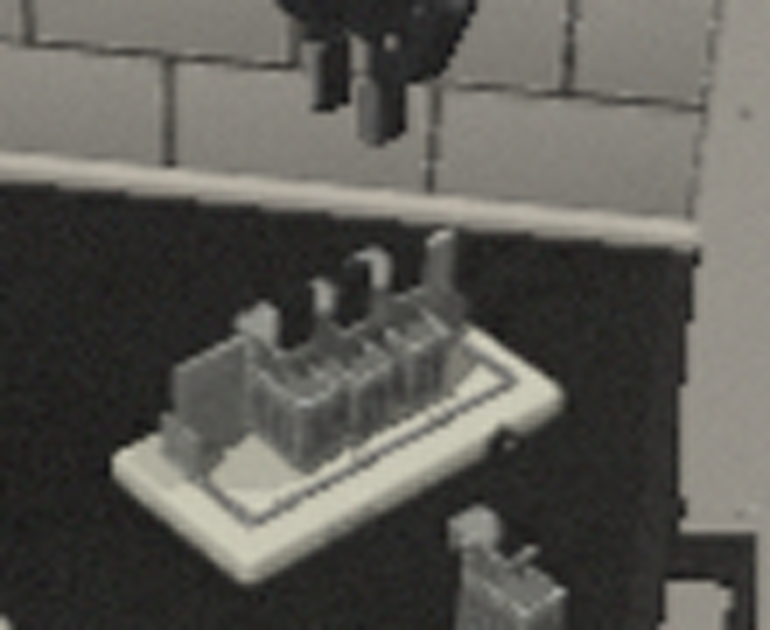

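All three hang in a row at the correct height, the middle one cleanly hooked. Next basket C.

Emit:
{"op": "apply_moves", "data": {
  "rows": [
    [[0.02,-0.13,-0.02],[0,0,0]],
    [[0.06,-0.3,-0.02],[0,0,0]],
    [[0.09,-0.48,-0.02],[0,0,-0.01]],
    [[0.115,-0.6,-0.02],[0.002,0,-0.01]],
    [[0.1165,-0.618,-0.02],[0.002,0,-0.01]],
    [[0.1165,-0.618,-0.02],[0.002,0,-0.01]],
    [[0.1165,-0.618,-0.02],[0.002,0,-0.01]]
  ],
  "jaw": 0
}}

```text
clock: 18.77
tcp_pos: [0.45, 0.0245, 0.2375]
orientation: [-2.375, -2.05, 0.006]
contact_force: [0.2, 0.2, -0.5]
grip_width: 0.0426
gripper_force: 0.0
```

Run:
```python
from h import *
plan((.451,.0245,.0925,-8.4))
```

```text
t 18.775 tcp [0.45   0.0245 0.2375] yaw -8.39 tilt [-0.0057  0.0002] F [ 0.1868  0.2267 -0.5135] grip 0.0426127859151625 0.0 q7 -0.22037938389979422
[[0.0009, 0.0072, 0.5799], [-0.0018, 0.0002, 0.0]]
```

Emit:
{"op": "apply_moves", "data": {
  "rows": [
    [[0,0.003,0.15],[-0.002,0,0]],
    [[0,0.003,0.3],[-0.002,0,0]],
    [[0,0.003,0.45],[-0.002,0,0]],
    [[0,0.003,0.55],[-0.002,0,0]],
    [[0,0.003,0.58],[-0.002,0,0]],
    [[0,0.003,0.58],[-0.002,0,0]],
    [[0,0.003,0.58],[-0.002,0,0]]
  ]
}}

```text
clock: 19.65
tcp_pos: [0.4498, 0.0249, 0.0934]
orientation: [2.377, 2.053, 0.003]
contact_force: [0.4, 0.4, -0.3]
grip_width: 0.0421
gripper_force: 0.0
```

Emit:
{"op": "apply_moves", "data": {
  "rows": [
    [[0,0,0],[0,0,0]],
    [[0,0,0],[0,0,0]],
    [[0,0,0],[0,0,0]],
    [[0,0,0],[0,0,0]],
    [[0,0,0],[0,0,0]],
    [[0,0,0],[0,0,0]]
  ],
  "jaw": -1
}}

```text
clock: 20.4
tcp_pos: [0.4493, 0.0251, 0.093]
orientation: [2.377, 2.054, 0.002]
contact_force: [-0.4, 0.1, 7.0]
grip_width: 0.0096
gripper_force: 34.2
```

Run:
```python
from h import *
plan((.451,.0245,.25,-8.4))
```

```text
t 20.4 tcp [0.4493 0.0251 0.093 ] yaw -8.35 tilt [0.0008 0.0006] F [-0.3911  0.1286  6.9763] grip 0.009576027282095365 34.207223653793335 q7 0.022603414121164053
[[-0.0009, 0.0074, -0.6281], [0.0002, -0.0002, 0.0003]]
```

Emit:
{"op": "apply_moves", "data": {
  "rows": [
    [[0,0,-0.1],[0,0,0]],
    [[0,0,-0.3],[0,0,0]],
    [[0,0,-0.45],[0,0,0]],
    [[0,0,-0.6],[0,0,0]],
    [[0,0,-0.635],[0,0,0]],
    [[0,0,-0.635],[0,0,0]],
    [[0,0,-0.635],[0,0,0]]
  ]
}}

```text
clock: 21.28
tcp_pos: [0.4479, 0.0249, 0.2499]
orientation: [-2.376, -2.053, 0.004]
contact_force: [-0.5, -0.5, -1.4]
grip_width: 0.0095
gripper_force: 33.2
```

Run:
```python
from h import *
plan((.5836,-.101,.25,-10.15))
```

```text
t 21.275 tcp [0.4479 0.0249 0.2499] yaw -8.34 tilt [-0.0025 -0.0009] F [-0.4713 -0.5446 -1.3865] grip 0.009541712733443005 33.20176541805267 q7 -0.2374194926374662
[[-0.4195, 0.6101, -0.0012], [-0.0007, 0.0004, 0.0101]]
```

Emit:
{"op": "apply_moves", "data": {
  "rows": [
    [[-0.08,0.12,0],[0,0,0]],
    [[-0.2,0.29,0],[0,0,0.005]],
    [[-0.33,0.47,0],[0,0,0.01]],
    [[-0.4,0.58,0],[0,0,0.01]],
    [[-0.4195,0.61,0],[0,0,0.01]],
    [[-0.4195,0.61,0],[0,0,0.01]],
    [[-0.4195,0.61,0],[0,0,0.01]]
  ]
}}

```text
clock: 22.15
tcp_pos: [0.5836, -0.0997, 0.2508]
orientation: [-2.407, -2.017, 0.001]
contact_force: [-0.3, -0.4, 0.0]
grip_width: 0.0092
gripper_force: 33.2
```

Run:
```python
from h import *
plan((.5836,-.101,.1485,-10.15),(.5836,-.101,.128,-10.15))
```

```text
t 22.15 tcp [ 0.5836 -0.0997  0.2508] yaw -10.08 tilt [-0.0014  0.0011] F [-0.3288 -0.3579  0.0473] grip 0.00920953128273377 33.154268860816956 q7 0.18231037568585345
[[-0.0054, 0.0016, 0.409], [-0.0005, -0.0003, 0.0004]]
[[-0.0055, 0.0017, 0.491], [-0.0005, -0.0003, 0.0004]]
```

Emit:
{"op": "apply_moves", "data": {
  "rows": [
    [[-0.004,0.001,0.12],[0,0,0]],
    [[-0.004,0.001,0.25],[0,0,0]],
    [[-0.004,0.001,0.36],[0,0,0]],
    [[-0.004,0.001,0.4],[0,0,0]],
    [[-0.004,0.001,0.42],[0,0,0]],
    [[-0.004,0.001,0.44],[0,0,0]],
    [[-0.004,0.001,0.455],[0,0,0]],
    [[-0.004,0.001,0.47],[0,0,0]],
    [[-0.004,0.001,0.485],[0,0,0]],
    [[-0.004,0.001,0.485],[0,0,0]]
  ]
}}

```text
clock: 23.4
tcp_pos: [0.5844, -0.102, 0.1297]
orientation: [-2.409, -2.016, 0.0]
contact_force: [-0.4, -0.1, -0.6]
grip_width: 0.0094
gripper_force: 33.1
```

Emit:
{"op": "apply_moves", "data": {
  "rows": [
    [[0,0,0.004],[0,0,0]],
    [[0,0,0.004],[0,0,0]]
  ]
}}

```text
clock: 23.65
tcp_pos: [0.5846, -0.102, 0.129]
orientation: [-2.409, -2.016, -0.0]
contact_force: [0.2, -0.1, -1.1]
grip_width: 0.0099
gripper_force: 33.1
```

Emit:
{"op": "apply_moves", "data": {
  "rows": [
    [[0,0,0.004],[0,0,0]],
    [[0,0,0.007],[0,0,0]],
    [[0,0,0.007],[0,0,0]]
  ]
}}

```text
clock: 24.02
tcp_pos: [0.5847, -0.102, 0.1278]
orientation: [-2.409, -2.016, -0.001]
contact_force: [-1.7, 0.3, 4.2]
grip_width: 0.0091
gripper_force: 34.0
```

Emit:
{"op": "apply_moves", "data": {
  "rows": [
    [[0,0,0],[0,0,0]],
    [[0,0,0],[0,0,0]],
    [[0,0,0],[0,0,0]],
    [[0,0,-0.1],[0,0,0]],
    [[0,0,-0.25],[0,0,0]],
    [[0,0,-0.42],[0,0,0]],
    [[0,0,-0.42],[0,0,0]]
  ],
  "jaw": -0.3
}}

```text
clock: 24.9
tcp_pos: [0.5865, -0.1027, 0.2355]
orientation: [2.406, 2.013, 0.008]
contact_force: [1.4, -1.2, -0.5]
grip_width: 0.0297
gripper_force: 0.0
```

Run:
```python
from h import *
g=snap('side','s9')
plan((.435,.187,.24,5.9))
```

```text
t 24.95 tcp [ 0.5853 -0.1021  0.2335] yaw -10.14 tilt [0.0029 0.0003] F [0.1692 0.4317 0.4712] grip 0.02960033623634515 0.0 q7 0.20169039572227748
[[1.0325, -0.7955, -0.0274], [0.0009, -0.0001, -0.0891]]
```

Emit:
{"op": "apply_moves", "data": {
  "rows": [
    [[0.15,-0.12,-0.03],[0,0,0]],
    [[0.35,-0.27,-0.03],[0,0,-0.02]],
    [[0.55,-0.42,-0.03],[0,0,-0.04]],
    [[0.75,-0.58,-0.03],[0,0,-0.07]],
    [[0.92,-0.71,-0.03],[0,0,-0.089]],
    [[1,-0.77,-0.03],[0,0,-0.089]],
    [[1,-0.77,-0.03],[0,0,-0.089]],
    [[1,-0.77,-0.03],[0,0,-0.089]]
  ],
  "jaw": 0
}}

```text
clock: 25.95
tcp_pos: [0.4391, 0.1769, 0.2392]
orientation: [2.106, 2.331, -0.002]
contact_force: [0.9, -0.4, 0.2]
grip_width: 0.0426
gripper_force: 0.0
```

Run:
```python
from h import *
plan((.435,.187,.0925,5.9))
```

```text
t 25.95 tcp [0.4391 0.1769 0.2392] yaw 5.82 tilt [-0.0008 -0.0011] F [ 0.9369 -0.4186  0.1507] grip 0.042645471814218766 0.0 q7 -0.2740468734028596
[[0.0423, -0.0118, 0.5867], [-0.0003, 0.0003, -0.0004]]
```

Emit:
{"op": "apply_moves", "data": {
  "rows": [
    [[0.04,-0.012,0.1],[0,0,0]],
    [[0.042,-0.012,0.3],[0,0,0]],
    [[0.042,-0.012,0.45],[0,0,0]],
    [[0.042,-0.012,0.55],[0,0,0]],
    [[0.042,-0.012,0.585],[0,0,0]],
    [[0.042,-0.012,0.585],[0,0,0]],
    [[0.042,-0.012,0.585],[0,0,0]]
  ]
}}

```text
clock: 26.82
tcp_pos: [0.4359, 0.1882, 0.0945]
orientation: [2.105, 2.331, 0.003]
contact_force: [0.2, 0.1, 0.4]
grip_width: 0.0427
gripper_force: 0.0
```

Emit:
{"op": "apply_moves", "data": {
  "rows": [
    [[0,0,0],[0,0,0]],
    [[0,0,0],[0,0,0]],
    [[0,0,0],[0,0,0]],
    [[0,0,0],[0,0,0]],
    [[0,0,0],[0,0,0]],
    [[0,0,0],[0,0,0]]
  ],
  "jaw": -1
}}

```text
clock: 27.58
tcp_pos: [0.4353, 0.1884, 0.094]
orientation: [-2.104, -2.332, -0.001]
contact_force: [-1.3, 0.0, 5.5]
grip_width: 0.0098
gripper_force: 34.1
```

Run:
```python
from h import *
plan((.435,.187,.25,5.9))
```

```text
t 27.575 tcp [0.4353 0.1884 0.094 ] yaw 5.88 tilt [0.0003 0.0008] F [-1.2913  0.0147  5.5029] grip 0.009805283930777791 34.07614588737488 q7 -0.09087103061991719
[[-0.0051, -0.0014, -0.624], [0.0001, -0.0002, -0.0001]]
```

Emit:
{"op": "apply_moves", "data": {
  "rows": [
    [[0,0,-0.1],[0,0,0]],
    [[0,0,-0.3],[0,0,0]],
    [[0,0,-0.45],[0,0,0]],
    [[0,0,-0.6],[0,0,0]],
    [[0,0,-0.63],[0,0,0]],
    [[0,0,-0.63],[0,0,0]],
    [[0,0,-0.63],[0,0,0]]
  ]
}}

```text
clock: 28.45
tcp_pos: [0.4342, 0.1878, 0.2497]
orientation: [-2.104, -2.332, 0.004]
contact_force: [-0.1, -0.7, -0.5]
grip_width: 0.0095
gripper_force: 33.1
```

Run:
```python
from h import *
plan((.6086,.0399,.25,-10.15))
```

```text
t 28.45 tcp [0.4342 0.1878 0.2497] yaw 5.89 tilt [-0.002  -0.0015] F [-0.1014 -0.6909 -0.4923] grip 0.009485309308653855 33.08751404285431 q7 -0.3045836466664189
[[-0.6602, 0.6332, -0.0016], [-0.0006, 0.0005, 0.0891]]
```

Emit:
{"op": "apply_moves", "data": {
  "rows": [
    [[-0.1,0.1,0],[0,0,0.01]],
    [[-0.25,0.24,0],[0,0,0.03]],
    [[-0.4,0.38,0],[0,0,0.05]],
    [[-0.54,0.52,0],[0,0,0.07]],
    [[-0.63,0.61,0],[0,0,0.085]],
    [[-0.66,0.633,0],[0,0,0.089]],
    [[-0.66,0.633,0],[0,0,0.089]],
    [[-0.66,0.633,0],[0,0,0.089]]
  ]
}}

```text
clock: 29.45
tcp_pos: [0.6084, 0.0416, 0.2505]
orientation: [-2.406, -2.018, 0.001]
contact_force: [0.3, 0.6, 0.2]
grip_width: 0.0097
gripper_force: 33.1
```

Run:
```python
from h import *
plan((.6086,.0399,.128,-10.15))
```

```text
t 29.45 tcp [0.6084 0.0416 0.2505] yaw -10.03 tilt [-0.0014  0.0009] F [0.2832 0.6383 0.185 ] grip 0.009667465669613726 33.075873255729675 q7 -0.03282997233672038
[[-0.0067, 0.0027, 0.49], [-0.0005, -0.0002, 0.0007]]
```

Emit:
{"op": "apply_moves", "data": {
  "rows": [
    [[-0.004,0.002,0.12],[0,0,0]],
    [[-0.004,0.002,0.25],[0,0,0]],
    [[-0.004,0.002,0.36],[0,0,0]],
    [[-0.004,0.002,0.4],[0,0,0]],
    [[-0.004,0.002,0.42],[0,0,0]],
    [[-0.004,0.002,0.44],[0,0,0]],
    [[-0.004,0.002,0.455],[0,0,0]],
    [[-0.004,0.002,0.47],[0,0,0]],
    [[-0.004,0.002,0.485],[0,0,0]],
    [[-0.004,0.002,0.487],[0,0,0]]
  ]
}}

```text
clock: 30.7
tcp_pos: [0.6096, 0.0392, 0.1291]
orientation: [-2.409, -2.016, 0.0]
contact_force: [0.1, -0.2, 1.0]
grip_width: 0.0095
gripper_force: 33.2
```

Emit:
{"op": "apply_moves", "data": {
  "rows": [
    [[0,0,0.003],[0,0,0]],
    [[0,0,0.003],[0,0,0]]
  ]
}}

```text
clock: 30.95
tcp_pos: [0.6097, 0.0392, 0.129]
orientation: [-2.409, -2.016, -0.0]
contact_force: [-2.1, -0.2, 4.8]
grip_width: 0.0094
gripper_force: 33.8
```

Emit:
{"op": "apply_moves", "data": {
  "rows": [
    [[0,0,0],[0,0,0]],
    [[0,0,0],[0,0,0]],
    [[0,0,0],[0,0,0]],
    [[0,0,-0.1],[0,0,0]],
    [[0,0,-0.25],[0,0,0]],
    [[0,0,-0.42],[0,0,0]],
    [[0,0,-0.45],[0,0,0]],
    [[0,0,-0.45],[0,0,0]]
  ],
  "jaw": -0.3
}}

```text
clock: 31.95
tcp_pos: [0.6097, 0.0393, 0.241]
orientation: [-2.409, -2.017, -0.001]
contact_force: [-0.2, 0.4, -0.5]
grip_width: 0.0299
gripper_force: 0.0
```

```bash
cat >> h.py <<'E'
def dishes(g,z=.01):
    """white dishes on the black hob: centre and yaw (of the 50 mm side) by minAreaRect of rectified view, 1 mm/px"""
    H=None
    X0,Y0,n=.45,.12,300
    xs=np.array([[X0,Y0],[X0+.3,Y0],[X0+.3,Y0+.3],[X0,Y0+.3]])
    uv=proj(g,np.c_[xs,np.full(4,z)]).astype(np.float32)
    H=cv2.getPerspectiveTransform(uv,np.float32([[0,0],[900,0],[900,900],[0,900]]))
    im=cv2.warpPerspective(g['frame'],H,(900,900),flags=cv2.INTER_CUBIC)
    m=(im.min(2)>105).astype(np.uint8)
    out=[]
    for c in cv2.findContours(m,cv2.RETR_EXTERNAL,cv2.CHAIN_APPROX_NONE)[0]:
        if 1500*9<cv2.contourArea(c)<5500*9:
            (cx,cy),(w,h),a=cv2.minAreaRect(c)
            yaw=a if w<h else a+90
            out.append((X0+cx/3e3,Y0+cy/3e3,(yaw+90)%180-90,min(w,h)/3,max(w,h)/3,cv2.contourArea(c)/9))
    return out
E
python3 - <<'E'
from h import *
g=snap('side','s10'); h=snap('top','t10')
for n,q in(('side',g),('top',h),('top0',load('top0'))):
    print(n); print(np.array(dishes(q)))
crop(g,215,95,335,215,4.9,'c12')
plan((.60,.30,.2,0))
E
```

```text
side
[[   0.6028    0.3092   10.204    52.2798   68.8469 3363.8333]
 [   0.6687    0.2074  -12.4396   53.8859   65.9058 3359.7778]
 [   0.5524    0.2077  -21.9745   54.5673   66.1076 3384.9444]]
top
[[   0.6051    0.3097   10.4375   52.9167   65.1495 3273.1667]
 [   0.6713    0.208   -12.9528   53.0548   65.4251 3266.7222]
 [   0.5549    0.2085  -21.7005   52.7739   65.314  3285.8333]]
top0
[[   0.6051    0.3097   10.4375   52.9167   65.2357 3279.7222]
 [   0.6714    0.208   -12.9074   53.3666   65.4154 3299.2778]
 [   0.5548    0.2085  -21.7054   52.8052   65.4367 3290.3333]]
t 32.05 tcp [0.6089 0.0394 0.2397] yaw -10.13 tilt [-0.0021 -0.0001] F [ 0.255   0.2748 -0.3901] grip 0.029783539814321004 0.0 q7 -0.02170673221210662
[[1.02, -0.2182, 0.1588], [-0.0007, 0.0001, -0.0563]]
```

View pics/c12.png

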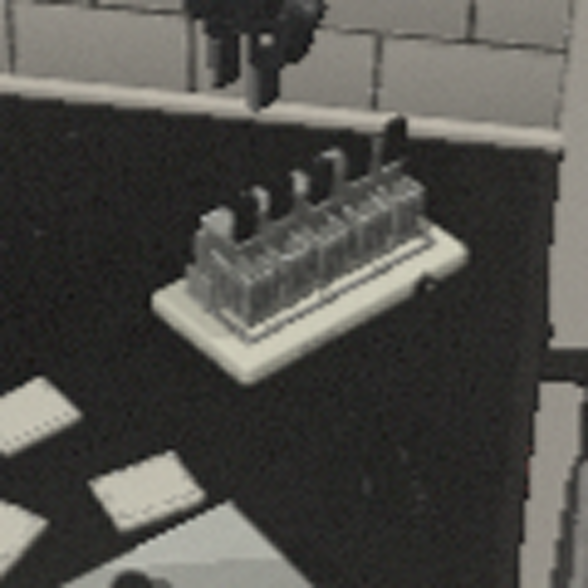

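All five baskets hang evenly. Now the dishes, whose positions from both cameras agree to about 2 mm.

Run:
```python
from h import *
h=load('top0'); c=lambda L:(np.array(L,float)+.5)/3.5-.5+[190,90]
print('pepper top',pix(h,c([(84,75)]),.155),'head ctr',pix(h,c([(86,85)]),.14),'base bottom edge',pix(h,c([(98,167)]),.0),'lr',pix(h,c([(67,140),(131,140)]),.02))
plan((.604,.3095,.14,10.3))
```

```text
pepper top [[0.6922 0.3768 0.155 ]] head ctr [[0.6896 0.377  0.14  ]] base bottom edge [[0.6653 0.3835 0.    ]] lr [[0.6851 0.4096 0.02  ]
 [0.6837 0.3508 0.02  ]]
t 32.05 tcp [0.6089 0.0394 0.2397] yaw -10.13 tilt [-0.0021 -0.0001] F [ 0.255   0.2748 -0.3901] grip 0.029783539814321004 0.0 q7 -0.02170673221210662
[[1.0603, -0.2086, 0.3987], [-0.0007, 0.0, -0.1135]]
```

Emit:
{"op": "apply_moves", "data": {
  "rows": [
    [[0.15,-0.03,0],[0,0,0]],
    [[0.35,-0.07,0],[0,0,-0.03]],
    [[0.55,-0.11,0.1],[0,0,-0.06]],
    [[0.75,-0.15,0.2],[0,0,-0.09]],
    [[0.95,-0.18,0.3],[0,0,-0.113]],
    [[1,-0.208,0.4],[0,0,-0.113]],
    [[1,-0.208,0.4],[0,0,-0.113]],
    [[1,-0.208,0.4],[0,0,-0.113]],
    [[1,-0.208,0.4],[0,0,-0.113]]
  ],
  "jaw": 0.5
}}

```text
clock: 33.17
tcp_pos: [0.6037, 0.2928, 0.1423]
orientation: [2.018, 2.407, 0.002]
contact_force: [-0.3, -0.7, 0.5]
grip_width: 0.0639
gripper_force: 0.0
```

Run:
```python
from h import *
for n in('side','top'): print(n,np.array(dishes(snap(n,n+'11'))))
plan((.604,.3095,.05,10.3),(.604,.3095,.027,10.3))
```

```text
side [[   0.6028    0.3092   10.4375   52.5285   68.9539 3381.5   ]
 [   0.6686    0.2075  -12.6525   53.7971   65.685  2503.2778]
 [   0.5524    0.2077  -21.9149   54.7295   66.1077 3406.3889]]
top [[   0.4667    0.2378    0.       33.3333   95.6666 2177.7778]]
t 33.275 tcp [0.6034 0.2934 0.1422] yaw 10.1 tilt [0.0015 0.0008] F [0.2955 0.5798 0.4033] grip 0.06371507870236441 0.0 q7 -0.04237709790248774
[[0.0627, 0.013, 0.369], [0.0005, -0.0002, -0.0011]]
[[0.0626, 0.0129, 0.461], [0.0005, -0.0002, -0.0011]]
```

Emit:
{"op": "apply_moves", "data": {
  "rows": [
    [[0.04,0.008,0.1],[0,0,0]],
    [[0.0626,0.013,0.25],[0,0,0]],
    [[0.0626,0.013,0.36],[0,0,0]],
    [[0.0626,0.013,0.42],[0,0,0]],
    [[0.0626,0.013,0.44],[0,0,0]],
    [[0.0626,0.013,0.45],[0,0,0]],
    [[0.0626,0.013,0.45],[0,0,0]]
  ]
}}

```text
clock: 34.15
tcp_pos: [0.6035, 0.3106, 0.0294]
orientation: [2.015, 2.41, 0.002]
contact_force: [0.2, 0.9, 0.0]
grip_width: 0.064
gripper_force: 0.0
```

Emit:
{"op": "apply_moves", "data": {
  "rows": [
    [[0,0,0.01],[0,0,0]],
    [[0,0,0.02],[0,0,0]],
    [[0,0,0.02],[0,0,0]]
  ]
}}

```text
clock: 34.52
tcp_pos: [0.6028, 0.3104, 0.0235]
orientation: [-2.015, -2.41, 0.0]
contact_force: [-0.2, 0.5, -0.2]
grip_width: 0.0641
gripper_force: 0.0
```

Emit:
{"op": "apply_moves", "data": {
  "rows": [
    [[0,0,0.008],[0,0,0]],
    [[0,0,0.014],[0,0,0]],
    [[0,0,0.014],[0,0,0]]
  ]
}}

```text
clock: 34.9
tcp_pos: [0.6028, 0.3104, 0.0199]
orientation: [-2.015, -2.41, 0.0]
contact_force: [-0.3, 0.1, -0.3]
grip_width: 0.0641
gripper_force: 0.0
```

Emit:
{"op": "apply_moves", "data": {
  "rows": [
    [[0,0,-0.01],[0,0,0]],
    [[0,0,-0.01],[0,0,0]],
    [[0,0,-0.01],[0,0,0]],
    [[0,0,-0.01],[0,0,0]],
    [[0,0,-0.01],[0,0,0]],
    [[0,0,-0.01],[0,0,0]]
  ],
  "jaw": -1,
  "newtons": 40
}}

```text
clock: 35.65
tcp_pos: [0.6028, 0.3104, 0.0226]
orientation: [-2.015, -2.41, 0.0]
contact_force: [-0.6, 0.1, 1.2]
grip_width: 0.0488
gripper_force: 43.7
```

Run:
```python
from h import *
for n in('side',): print(n,np.array(dishes(snap(n,n+'12'))))
plan((.603,.3104,.09,10.3))
```

```text
side [[   0.6003    0.3153  -90.       58.6667   60.     2443.2222]
 [   0.5522    0.2075  -21.9672   54.9711   65.5985 3107.1667]]
t 35.7 tcp [0.6028 0.3104 0.0226] yaw 10.2 tilt [-0.0003  0.0001] F [-1.4921 -0.5291  1.2831] grip 0.04891828625278034 43.698264956474304 q7 -0.0017343481340226041
[[-0.0002, 0.0005, -0.2697], [-0.0001, -0.0001, -0.0006]]
```

Emit:
{"op": "apply_moves", "data": {
  "rows": [
    [[0,0,-0.05],[0,0,0]],
    [[0,0,-0.15],[0,0,0]],
    [[0,0,-0.25],[0,0,0]],
    [[0,0,-0.27],[0,0,0]],
    [[0,0,-0.27],[0,0,0]]
  ]
}}

```text
clock: 36.33
tcp_pos: [0.6029, 0.3105, 0.0902]
orientation: [-2.015, -2.41, -0.001]
contact_force: [0.4, -0.2, -1.1]
grip_width: 0.0489
gripper_force: 43.5
```

Run:
```python
from h import *
plan((.553,.2085,.09,-21.8))
```

```text
t 36.325 tcp [0.6029 0.3105 0.0902] yaw 10.2 tilt [0.0003 0.0005] F [ 0.4318 -0.2254 -1.1278] grip 0.048936165039943476 43.49896788597107 q7 -0.03596606370487484
[[-0.3662, -0.2688, 0.0005], [0.0001, -0.0002, 0.1778]]
```

Emit:
{"op": "apply_moves", "data": {
  "rows": [
    [[-0.08,-0.06,0],[0,0,0.04]],
    [[-0.18,-0.13,0],[0,0,0.08]],
    [[-0.28,-0.2,0],[0,0,0.13]],
    [[-0.35,-0.25,0],[0,0,0.17]],
    [[-0.366,-0.269,0],[0,0,0.178]],
    [[-0.366,-0.269,0],[0,0,0.178]],
    [[-0.366,-0.269,0],[0,0,0.178]],
    [[-0.366,-0.269,0],[0,0,0.178]]
  ]
}}

```text
clock: 37.33
tcp_pos: [0.5533, 0.2093, 0.09]
orientation: [-2.6, -1.763, -0.001]
contact_force: [0.0, 0.0, -1.3]
grip_width: 0.0489
gripper_force: 43.5
```

Run:
```python
from h import *
print(np.array(dishes(snap('side','side13'))))
print(np.array(dishes(load('side13'),.0775)))
plan((.553,.2085,.034,-21.8))
```

```text
[[   0.5523    0.2077  -21.9911   54.6003   66.167  3203.8889]
 [   0.6689    0.2073  -12.7453   54.2602   65.9762 3408.2222]
 [   0.6037    0.1699   64.7223   42.4076   59.3371 1872.9444]]
[[   0.5067    0.2568  -21.8014   51.19     61.9604 2802.3889]
 [   0.6156    0.2564  -12.4396   50.5351   61.8657 2978.5   ]
 [   0.555     0.2218   63.435    39.5039   55.6036 1639.2778]]
t 37.375 tcp [0.5532 0.2091 0.09  ] yaw -21.76 tilt [0.0003 0.0004] F [-0.5799 -0.0862 -1.4975] grip 0.04889554283301603 43.466084003448486 q7 -0.3574271813215843
[[-0.0028, 0.0001, 0.2241], [0.0, -0.0001, 0.0002]]
```

Emit:
{"op": "apply_moves", "data": {
  "rows": [
    [[-0.002,0,0.06],[0,0,0]],
    [[-0.002,0,0.13],[0,0,0]],
    [[-0.002,0,0.18],[0,0,0]],
    [[-0.002,0,0.21],[0,0,0]],
    [[-0.002,0,0.222],[0,0,0]],
    [[-0.002,0,0.228],[0,0,0]],
    [[-0.002,0,0.228],[0,0,0]]
  ]
}}

```text
clock: 38.25
tcp_pos: [0.553, 0.2081, 0.0333]
orientation: [-2.602, -1.76, -0.001]
contact_force: [0.0, 0.1, -0.5]
grip_width: 0.0486
gripper_force: 43.5
```

Emit:
{"op": "apply_moves", "data": {
  "rows": [
    [[0,0,0.003],[0,0,0]],
    [[0,0,0.005],[0,0,0]],
    [[0,0,0.005],[0,0,0]]
  ]
}}

```text
clock: 38.62
tcp_pos: [0.553, 0.2081, 0.0325]
orientation: [-2.602, -1.76, -0.001]
contact_force: [-2.0, 0.3, 4.5]
grip_width: 0.0487
gripper_force: 44.1
```

Emit:
{"op": "apply_moves", "data": {
  "rows": [
    [[0,0,0],[0,0,0]],
    [[0,0,0],[0,0,0]],
    [[0,0,0],[0,0,0]],
    [[0,0,-0.05],[0,0,0]],
    [[0,0,-0.2],[0,0,0]],
    [[0,0,-0.4],[0,0,0]],
    [[0,0,-0.4],[0,0,0]]
  ],
  "jaw": 0.5
}}

```text
clock: 39.5
tcp_pos: [0.5555, 0.2084, 0.1362]
orientation: [2.602, 1.759, 0.012]
contact_force: [0.3, 0.5, -0.1]
grip_width: 0.0642
gripper_force: 0.0
```

Run:
```python
from h import *
for n in('side','top'):
    g=snap(n,n+'14'); print(n,np.array(dishes(g))); print(np.array(dishes(g,.02)))
plan((.669,.2077,.12,-12.7))
```

```text
side [[   0.6687    0.2074  -12.5288   54.1242   65.9469 3408.8333]
 [   0.5543    0.2032  -22.4428   61.3294   72.943  3966.2222]]
[[   0.6608    0.2146  -12.2648   53.4473   65.4425 3344.2778]
 [   0.5475    0.2104  -22.4427   60.7869   72.2732 3889.3889]]
top []
[]
t 39.6 tcp [0.5529 0.2083 0.1327] yaw -21.83 tilt [0.0011 0.0013] F [-0.3978  0.6344 -0.9372] grip 0.06418605918517409 0.0 q7 -0.39421585477601306
[[0.1704, 0.4319, 0.0511], [0.0002, -0.0005, -0.0507]]
```

Emit:
{"op": "apply_moves", "data": {
  "rows": [
    [[0.04,0.1,0],[0,0,0]],
    [[0.1,0.25,0.03],[0,0,-0.02]],
    [[0.15,0.38,0.05],[0,0,-0.05]],
    [[0.17,0.431,0.05],[0,0,-0.051]],
    [[0.17,0.431,0.05],[0,0,-0.051]],
    [[0.17,0.431,0.05],[0,0,-0.051]],
    [[0.17,0.431,0.05],[0,0,-0.051]]
  ]
}}

```text
clock: 40.48
tcp_pos: [0.6676, 0.2078, 0.1194]
orientation: [-2.452, -1.963, 0.0]
contact_force: [-0.5, -0.3, 0.5]
grip_width: 0.0642
gripper_force: 0.0
```

Run:
```python
from h import *
for n in('side','top'):
    g=snap(n,n+'15'); print(n,np.array(dishes(g)))
plan((.669,.2075,.0225,-12.7))
```

```text
side [[   0.6686    0.2074  -12.6651   54.283    65.9398 3412.7222]
 [   0.5543    0.2031  -22.1452   61.2857   73.1723 3971.3889]]
top []
t 40.575 tcp [0.668  0.2078 0.1195] yaw -12.65 tilt [-0.0002  0.0005] F [-0.3358 -0.2449  0.0554] grip 0.0641072548722638 0.0 q7 -0.21139233547819367
[[-0.0003, 0.0043, 0.3882], [-0.0001, -0.0001, 0.0003]]
```

Emit:
{"op": "apply_moves", "data": {
  "rows": [
    [[0,0.003,0.1],[0,0,0]],
    [[0,0.003,0.22],[0,0,0]],
    [[0,0.003,0.32],[0,0,0]],
    [[0,0.003,0.37],[0,0,0]],
    [[0,0.003,0.386],[0,0,0]],
    [[0,0.003,0.386],[0,0,0]],
    [[0,0.003,0.386],[0,0,0]]
  ]
}}

```text
clock: 41.45
tcp_pos: [0.67, 0.2073, 0.0238]
orientation: [2.453, 1.963, 0.002]
contact_force: [-0.1, 0.1, 0.4]
grip_width: 0.0642
gripper_force: 0.0
```

Emit:
{"op": "apply_moves", "data": {
  "rows": [
    [[0,0,0],[0,0,0]],
    [[0,0,0],[0,0,0]],
    [[0,0,0],[0,0,0]],
    [[0,0,0],[0,0,0]],
    [[0,0,0],[0,0,0]],
    [[0,0,0],[0,0,0]]
  ],
  "jaw": -1
}}

```text
clock: 42.2
tcp_pos: [0.6702, 0.2073, 0.024]
orientation: [2.453, 1.963, 0.003]
contact_force: [-0.0, -0.0, 5.1]
grip_width: 0.0487
gripper_force: 42.2
```

Emit:
{"op": "apply_moves", "data": {
  "rows": [
    [[0,0,-0.05],[0,0,0]],
    [[0,0,-0.15],[0,0,0]],
    [[0,0,-0.25],[0,0,0]],
    [[0,0,-0.3],[0,0,0]],
    [[0,0,-0.3],[0,0,0]],
    [[0,0,-0.3],[0,0,0]]
  ]
}}

```text
clock: 42.95
tcp_pos: [0.6687, 0.2073, 0.0971]
orientation: [-2.452, -1.963, 0.002]
contact_force: [-1.0, 0.1, -1.2]
grip_width: 0.0485
gripper_force: 41.6
```

Run:
```python
from h import *
for n in('side','top'):
    g=snap(n,n+'16'); print(n,np.array(dishes(g,.02)))
plan((.553,.2083,.095,-21.8))
```

```text
side [[   0.5475    0.2104  -22.0362   60.9946   72.4343 3899.2222]
 [   0.7211    0.1683   76.9209   51.3988   58.637  2189.7778]]
top []
t 43.05 tcp [0.6686 0.2072 0.0968] yaw -12.65 tilt [-0.0017 -0.0004] F [-1.1179 -0.7178 -1.2817] grip 0.0487376591944742 41.629201769828796 q7 -0.198717307522227
[[-0.0969, -0.4523, 0.0078], [-0.0005, 0.0003, 0.0508]]
```

Emit:
{"op": "apply_moves", "data": {
  "rows": [
    [[-0.02,-0.1,0],[0,0,0.01]],
    [[-0.05,-0.23,0],[0,0,0.03]],
    [[-0.08,-0.36,0],[0,0,0.045]],
    [[-0.095,-0.44,0],[0,0,0.051]],
    [[-0.097,-0.452,0],[0,0,0.051]],
    [[-0.097,-0.452,0],[0,0,0.051]],
    [[-0.097,-0.452,0],[0,0,0.051]],
    [[-0.097,-0.452,0],[0,0,0.051]]
  ]
}}

```text
clock: 44.05
tcp_pos: [0.5545, 0.208, 0.0978]
orientation: [2.602, 1.76, 0.001]
contact_force: [1.0, 0.2, -0.3]
grip_width: 0.0486
gripper_force: 41.7
```

Run:
```python
from h import *
plan((.553,.2083,.0445,-21.8))
```

```text
t 44.05 tcp [0.5545 0.208  0.0978] yaw -21.87 tilt [ 0.0006 -0.0001] F [ 0.9736  0.2399 -0.271 ] grip 0.04855683656026895 41.6810005903244 q7 -0.36006258477148667
[[-0.0012, -0.0063, 0.2132], [0.0002, -0.0, -0.0004]]
```

Emit:
{"op": "apply_moves", "data": {
  "rows": [
    [[-0.001,-0.005,0.06],[0,0,0]],
    [[-0.001,-0.005,0.12],[0,0,0]],
    [[-0.001,-0.005,0.17],[0,0,0]],
    [[-0.001,-0.005,0.2],[0,0,0]],
    [[-0.001,-0.005,0.21],[0,0,0]],
    [[-0.001,-0.005,0.214],[0,0,0]],
    [[-0.001,-0.005,0.214],[0,0,0]]
  ]
}}

```text
clock: 44.92
tcp_pos: [0.5528, 0.2086, 0.0446]
orientation: [2.602, 1.76, 0.001]
contact_force: [0.2, 0.4, -1.2]
grip_width: 0.0486
gripper_force: 41.7
```

Emit:
{"op": "apply_moves", "data": {
  "rows": [
    [[0,0,0.003],[0,0,0]],
    [[0,0,0.003],[0,0,0]]
  ]
}}

```text
clock: 45.18
tcp_pos: [0.5528, 0.2087, 0.044]
orientation: [-2.602, -1.76, -0.001]
contact_force: [0.5, 0.3, 2.7]
grip_width: 0.0486
gripper_force: 42.0
```

Contact made; release, rise and move clear.

Emit:
{"op": "apply_moves", "data": {
  "rows": [
    [[0,0,0],[0,0,0]],
    [[0,0,0],[0,0,0]],
    [[0,0,0],[0,0,0]],
    [[0,0,-0.05],[0,0,0]],
    [[0,0,-0.2],[0,0,0]],
    [[0,0,-0.45],[0,0,0]],
    [[0,0,-0.7],[0,0,0]],
    [[0,0,-0.9],[0,0,0]],
    [[0,0,-0.9],[0,0,0]]
  ],
  "jaw": 0.5
}}

```text
clock: 46.3
tcp_pos: [0.5549, 0.2085, 0.2735]
orientation: [2.603, 1.759, 0.013]
contact_force: [-0.5, 0.9, -0.3]
grip_width: 0.064
gripper_force: 0.0
```

Run:
```python
from h import *
plan((.47,-.1,.27,-21.8))
```

```text
t 46.3 tcp [0.5549 0.2085 0.2735] yaw -21.89 tilt [0.0072 0.0046] F [-0.4653  0.8526 -0.2752] grip 0.06399831196492614 0.0 q7 -0.5111112910426635
[[-1.2718, 0.145, 0.0059], [0.0016, -0.0022, -0.0005]]
```

Emit:
{"op": "apply_moves", "data": {
  "rows": [
    [[-0.25,0.03,0],[0,0,0]],
    [[-0.5,0.06,0],[0,0,0]],
    [[-0.75,0.1,0],[0,0,0]],
    [[-1,0.14,0],[0,0,0]],
    [[-1,0.14,0],[0,0,0]],
    [[-1,0.14,0],[0,0,0]],
    [[-1,0.14,0],[0,0,0]]
  ]
}}

```text
clock: 47.18
tcp_pos: [0.4923, -0.035, 0.2683]
orientation: [-2.6, -1.764, 0.001]
contact_force: [-0.5, -0.4, -0.3]
grip_width: 0.0641
gripper_force: 0.0
```

Run:
```python
from h import *
for n in('side','top'):
    g=snap(n,n+'17')
    for z in(.01,.03): print(n,z,np.array(dishes(g,z)))
# cover on board from top view: light pixels bounding of cover top plane z=.127
g=load('top17')
X0,Y0=.27,.24; xs=np.array([[X0,Y0],[X0+.3,Y0],[X0+.3,Y0+.3],[X0,Y0+.3]])
for nm in('top17','side17'):
    g=load(nm); print(nm,'cover top corners px',proj(g,(R.from_euler('z',-14.8,degrees=True).apply(np.array([[45,99,0],[45,-99,0],[-45,-99,0],[-45,99,0]])/1e3)+[.412,.374,.127])).round(0).tolist())
    k=proj(g,[.412,.374,.155])[0]; f=g['frame'].sum(2); u,v=k.round().astype(int); w=f[v-9:v+10,u-9:u+10]; m=w<150; yy,xx=np.nonzero(m); print('knob',k,'dark centroid',xx.mean()+u-9,yy.mean()+v-9,m.sum())
# pile: compare silhouettes with model of 3 stacked slabs
for nm in('top17','side17'):
    g=load(nm); C=R.from_euler('z',-21.9,degrees=True).apply(np.array([[a,b,c] for a in(-25,25) for b in(-32,32) for c in(0,30)])/1e3)+[.553,.208,0]
    h=cv2.convexHull(proj(g,C).astype(np.float32)); print(nm,'model area',cv2.contourArea(h),cv2.minAreaRect(h))
    m=(g['frame'].min(2)>80).astype(np.uint8); 
    for c in cv2.findContours(m,cv2.RETR_EXTERNAL,cv2.CHAIN_APPROX_NONE)[0]:
        if cv2.pointPolygonTest(h,tuple(map(float,c.mean(0)[0])),False)>0 and cv2.contourArea(c)>100: print('seen',cv2.contourArea(c),cv2.minAreaRect(c),'convexity',cv2.contourArea(c)/cv2.contourArea(cv2.convexHull(c)))
```

```text
side 0.01 [[   0.5581    0.2006  -22.249    70.005    74.7029 4575.    ]]
side 0.03 [[   0.5444    0.2152  -22.6199   68.718    73.2821 4402.3889]]
top 0.01 [[   0.5556    0.2081  -22.0804   55.2526   69.371  3579.1667]]
top 0.03 [[   0.5509    0.2088  -21.9911   54.208    68.0156 3453.3333]]
top17 cover top corners px [[186.0, 186.0], [254.0, 203.0], [246.0, 234.0], [178.0, 217.0]]
knob [214.7454 208.6841] dark centroid 214.4468085106383 208.93617021276594 47
side17 cover top corners px [[203.0, 226.0], [261.0, 197.0], [280.0, 215.0], [220.0, 247.0]]
knob [241.3457 213.6487] dark centroid 239.08163265306123 212.05102040816325 98
top17 model area 364.11293811677024 ((272.5074768066406, 168.52926635742188), (20.878475189208984, 17.65789031982422), 20.165081024169922)
side17 model area 355.2291582826292 ((244.42034912109375, 193.45909118652344), (17.29751968383789, 23.312728881835938), 69.2357406616211)
```

```bash
python3 -c "
from bench import job
print(job.hand_in())"
```

```text
the job is handed in; nothing more can be done
None
```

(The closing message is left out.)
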